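# Turn the card terminal to the hatch

### The job

A customer has come to the hatch: turn the card terminal one stop round towards the dark hatch shelf by lifting the spring plunger's knob, swinging the terminal to the next hole and letting the pin drop fully home there. First take whichever of the white bottle and the cordless handset in its cradle stands beside the terminal on the hatch side, in the way of your hand, and set it down upright in the empty tray; leave the other one where it is. Do not drop or tip anything, and do not shift the other things on the desk.

Things in the scene. Friction and masses are not known exactly. Their poses are not given: they have to be found in the camera images.
- stand: Fixed base of the terminal's swivel stand: aluminium disc, 192 mm diameter, 16 mm thick, with six index holes 13.5 mm wide right through, 60 degrees apart, 78 mm from its centre. Origin: disc centre at desk level, z up. Its -x axis points to the hole that holds the pin at the start (roughly towards the robot); +y is the left of that as seen from the robot.
- swivel (a joint): Turn of the upper part (index arm, column, terminal, plunger) on the disc about the stand's z axis, rad: 0 at the start, positive anticlockwise from above. Next stops: +1.047 and -1.047. Friction 0.12 N m; locked while the pin is in a hole. The flat index arm that carries the plunger is 44 mm wide and reaches 96 mm from the axis, its top 28 mm above the desk.
- plunger (a joint): Lift of the spring index pin, m: 0 fully home in a hole, 0.010 just clear of the disc's top, 0.016 at its stop. The spring pushes it down with 6 N at 0, 10 N at 0.010, 12.4 N at 0.016. Let go between holes, the tip rides on the disc; the tip is a 12 mm hemisphere and drops in by itself within about 2 degrees of a hole.
- knob (a point): Centre of the plunger's upright black round knob: 26 mm diameter, from 17 mm below this point to 14 mm above; 78 mm from the stand's axis at the terminal's front, 66 mm above the desk when home. The terminal's edge hangs over it: lean the tool 30 to 45 degrees outward, away from the axis, one finger on each side; straight down hits the terminal. Below it a 17 mm sleeve stands on the index arm.
- screen (a point): Middle of the terminal's upper face. The terminal is a black box 85 mm wide, 175 mm long, 32 mm thick, tilted 30 degrees, on a 38 mm column. Its low front edge, on the knob's side, is 67 mm from the stand's axis and 107 to 135 mm above the desk; its rear top is 100 mm behind the axis, about 235 mm high.
- hole_left (a point): Mouth of the next index hole in the fixed disc on the stand's +y side (swivel at -1.047).
- hole_right (a point): Mouth of the next index hole in the fixed disc on the stand's -y side (swivel at +1.047).
- bottle: White plastic hand-cleanser bottle, loose, standing: round body 54 mm diameter up to 132 mm, then a shoulder and a 29 mm cap, 165 mm high in all, about 0.3 kg. Origin: centre of the underside, z up. It stands about 135 mm from the stand's axis, some 70 degrees to one side of the stand's front; the handset stands likewise on the other side.
- handset: Grey cordless telephone standing upright in its small black cradle, one loose piece: cradle 60 mm diameter, up to 38 mm; handset above it 26 mm thick (along its x) and 48 mm wide (along its y), up to 165 mm; about 0.25 kg. Origin: centre of the underside, z up, keys face -x.
- tray: Fixed black desk tray, empty, 150 (x) x 170 mm (y), 20 mm high, walls 5 mm, inner floor 5 mm above the desk; to one side in front of the stand. Origin: centre of the underside.
- hatch_shelf: Fixed dark shelf of the customer's hatch at the left or right side of the desk: a slab 360 x 200 mm, its top 240 mm high, on a low white partition 60 mm thick, notes hanging from its edges. Origin: centre at desk level. The customer stands there. Swivel -1.047 turns to it when it is at +y (left), +1.047 when at -y (right).
- fax: Fixed black fax machine, 300 x 320 mm, 120 mm high (paper to 180 mm), at the side opposite the hatch shelf. Origin: centre of its underside.
- phone: Fixed grey desk telephone, 190 x 150 mm, 68 mm high, at the side opposite the tray. Origin: centre of its underside.
- stapler: Loose black stapler, 145 mm long (x) x 36 mm, 58 mm high, lying in front of the robot. Leave alone. Origin: centre of its underside.
- pen_cup: Loose dark steel pen cup with pens, 76 mm diameter, 100 mm high, pens to 150 mm. Leave alone. Origin: centre of its underside.
- mug: Loose white mug, 82 mm diameter, 95 mm high, handle at its +y. Leave alone. Origin: centre of its underside.
- tape: Loose black tape dispenser, 150 (x) x 58 mm, 85 mm high. Leave alone. Origin: centre of its underside.
- tissues: Loose cardboard box of tissues, 115 x 230 (y) mm, 65 mm high, a tissue sticking out to about 105 mm. Leave alone. Origin: centre of its underside.
- calculator: Loose grey desk calculator, 145 (x) x 100 mm, 22 mm high. Leave alone. Origin: centre of its underside.
Things that resemble listed ones, but are neither listed nor needed, are in the scene too. What is shaped like the handset but yellow is not meant.

How it is judged:
By the outcome, as a careful person would: the job done as asked, in the order asked, and still so for the second after the job is handed in, with the robot touching nothing.
It also fails if it takes over 64 s, if anything falls off the work surface, if the arm or the gripper's body presses on something with over 40 N, if the wrist force passes 120 N, or if a joint passes its speed limit or range.

### The arm

A 6-joint arm with a two-finger parallel gripper is mounted at the origin on the work surface. World frame = base frame: x ahead of the robot, y to its left, z up, the work surface at z = 0. Lengths are in m, angles in degrees, forces in N, time in s.
With the tool pointing down it reaches from about 0.4 to 0.925 m from the base axis. Payload 12.5 kg.
Tool frame: the origin (TCP) lies at the very end of the fingers, on their centre line; the grasp point (between the pads) lies 19 mm behind it (robot.pinch_z is the distance from the TCP to the grasp point, in m); z points along the fingers, y is the line along which they close (so a half turn about z gives the same grasp; the last joint's range is limited). The gripper opens to 95 mm and grips with 3 to 60 N. Pads are 20 mm wide; open, the fingers measure 119 mm over their backs; the gripper's body (75 mm by 180 mm) begins 59 mm behind the grasp point.
Start: joints at [-6.05, 28.126, 89.318, -0, 62.55, -6.05], TCP at [0.625, 0, 0.215] pointing down, gripper open.
Joint ranges: [-177.58, 177.58], [-47.91, 125.51], [2.72, 160], [-65.01, 245.01], [3.68, 167.84], [-153.87, 153.87]. Speed limits (degrees/s): [127.2, 127.2, 159.86, 180, 180, 180].

### API

Orientations are given as [roll, pitch, yaw] about the fixed x, y, z axes, in that order (R = Rz(yaw) Ry(pitch) Rx(roll)).
In Python, from station import status, cams, job, robot gives the robot as it stands.
- The arm moves only by the shell command python3 -m creep 'ROWS' [FORCE]. ROWS is a JSON object of lists of equal length, an entry for each row: "dp": the shift along the world's x, y, z in mm, a list of three; "turn": the turn, a rotation vector about the world's x, y, z in degrees, a list of three; "hand": the gripper's target within -1 to 1 (shut at 1, half-way at 0, fully open at -1). A call has 1 to 20 rows; each row is the pose to reach, as a shift and turn from the pose commanded when the call began; what a row does not reach only later rows make up. A row lasts 1/12 s, in which the tool goes at most 41.7 mm and 7.16 degrees, less where a joint would pass 70% of its speed; a pose out of reach is approached as far as the arm can. A call with a gripper value outside its range is refused whole. The fingers move at their own pace and stop on an object; FORCE is the grip in N (left out, the last holds). Time passes only in rows, so rows that repeat a pose let the fingers close. It gives the time, the measured TCP pose, the force, the opening and the grip force at its end, in the units of the state.
- status.get_state(): the state, without advancing time (a new reading comes with each control period).
- cams.snapshot(name): name is "scene" or "side" or "wrist"; returns a dict with "frame" (400x640x3 uint8, red, green, blue), "vertical_fov" (degrees; the focal length in pixels is half the picture's height over the tangent of half this angle, whatever the lens; pixels are square), "cx", "cy" (the principal point, pixels), "pose" (4x4, takes a point from camera to world coordinates). Camera axes: x right, y up, looking along -z (the intrinsics and any distortion apply to the point x, -y, -z); pixel columns grow to the right and rows downward; lengths in m; the calibration is good to about 2 mm. A picture is of the moment at which its call begins. There is no depth.
- job.job_done(): hands the job in; it is judged then, once.
The state is a dict: "time_s": time; "qpos": joint angles; "qd": joint speeds; "joint_efforts": joint torques, N m; "eef_pos": TCP position; "tool_rot": TCP orientation; "wrist_force": force on the tool from outside, world axes, zero at the start; "moment": the same for the moment, N m; "width": finger opening in m; "finger_force": force on a finger pad.
Only numpy, scipy, OpenCV 4.12 (cv2) and the standard library are available. Lean on these libraries where they do the work, as an engineer would, in place of code of your own. Each camera call takes 0.05 s, during which the arm holds its last target. There are 200 camera calls.

## Working session

There is one attempt and no reset: what is moved stays moved. The work goes in short steps, Python scripts to look and compute and a shell command to move; the robot and the scene stay as the last step left them, time stands still between calls to the robot, and variables do not carry over. Pictures are saved under pics/ and viewed, at most 10 in all, crops included, and the job is handed in when it is done.

```bash
mkdir -p pics; ls; cat > h.py <<'E'
import numpy as np, cv2, pickle
from station import status, cams, job, robot
def snap(n,f=None):
    s=cams.snapshot(n)
    if f: cv2.imwrite('pics/'+f+'.png',s['frame'][:,:,::-1]); pickle.dump(s,open('pics/'+f+'.pkl','wb'))
    return s
def load(f): return pickle.load(open('pics/'+f+'.pkl','rb'))
def K(s):
    f=200/np.tan(np.radians(s['vertical_fov'])/2); return f
def ray(s,u,v):
    d=np.array([(u-s['cx'])/K(s),-(v-s['cy'])/K(s),-1.]); P=np.array(s['pose']); d=P[:3,:3]@d; return P[:3,3],d/np.linalg.norm(d)
def onz(s,u,v,z):
    o,d=ray(s,u,v); return o+d*(z-o[2])/d[2]
def tri(s1,p1,s2,p2):
    o1,d1=ray(s1,*p1);o2,d2=ray(s2,*p2)
    t=np.linalg.lstsq(np.c_[d1,-d2],o2-o1,rcond=None)[0]; a=o1+t[0]*d1;b=o2+t[1]*d2
    return (a+b)/2,np.linalg.norm(a-b)
def proj(s,p):
    P=np.array(s['pose']); q=P[:3,:3].T@(np.array(p)-P[:3,3]); return s['cx']+K(s)*q[0]/-q[2], s['cy']-K(s)*q[1]/-q[2]
E
python3 - <<'E'
from h import *
a=snap('scene','scene');b=snap('side','side')
for s in (a,b): print({k:v for k,v in s.items() if k not in('frame',)})
print(status.get_state(), robot.pinch_z)
E
```

```text
pics
{'vertical_fov': 47.19994906158434, 'cx': 320.34023320092217, 'cy': 196.63640093032578, 'pose': array([[-0.99093499, -0.12570952,  0.04738106,  0.66432183],
       [ 0.13429301, -0.93646976,  0.32402126,  0.48888337],
       [ 0.00363838,  0.32744695,  0.94486256,  1.57315834],
       [ 0.        ,  0.        ,  0.        ,  1.        ]])}
{'vertical_fov': 49.357361042456446, 'cx': 323.80481168206563, 'cy': 197.1351313228536, 'pose': array([[ 0.97941113,  0.13856633, -0.14681012,  0.36586194],
       [-0.20132236,  0.61660621, -0.76109532, -1.11597426],
       [-0.01493815,  0.77498139,  0.63180748,  1.04548496],
       [ 0.        ,  0.        ,  0.        ,  1.        ]])}
{'time_s': 0.1, 'qpos': array([-6.04850161e+00,  2.81595549e+01,  8.93452762e+01, -1.29332079e-03,
        6.25497527e+01, -6.05164859e+00]), 'qd': array([-0.01003582, -0.09575862, -0.07242703,  0.02296594, -0.00755869,
       -0.03384199]), 'joint_efforts': array([ 2.47082615e-03, -6.13621187e+01, -2.58604574e+01,  6.93451893e-02,
        4.70101309e-02, -2.07912552e-05]), 'eef_pos': array([6.24794060e-01, 6.01507397e-05, 2.14140694e-01]), 'tool_rot': array([-1.79945599e+02, -4.61374604e-03,  9.00037415e+01]), 'wrist_force': array([ 0.45264798, -0.25539852, -0.24751145]), 'moment': array([-0.04648666, -0.060383  ,  0.01487085]), 'finger_force': 0.0, 'width': 0.09531578702341065} 0.0188
```

View pics/scene.png

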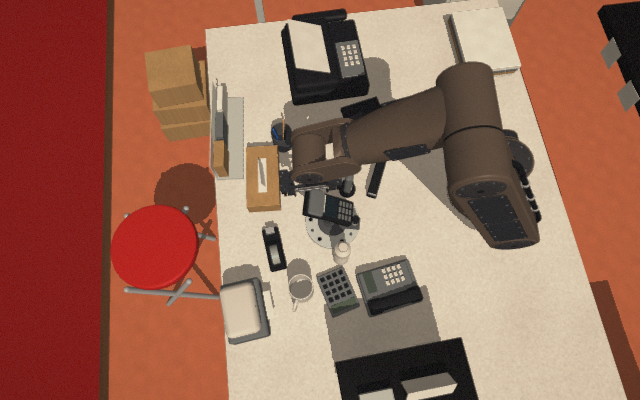

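View pics/side.png

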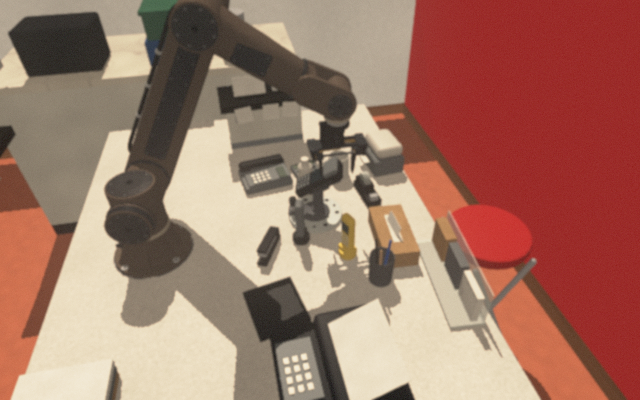

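The hatch shelf is at +y: the dark slab at scene (400,370), far side in the side view at (265,115). The fax is opposite it at scene (330,60). The bottle stands on the hatch side at scene (342,250), and the handset is on the other side. The tray is near side (275,305).

Candidates for the bottle are the white thing at scene (342,250), the mug at (300,285) and the white stack at (245,310). I'll check with one close crop.

```bash
python3 - <<'E'
from h import *
a=load('scene')['frame'];b=load('side')['frame']
A=cv2.resize(a[150:310,250:430],None,fx=2.2,fy=2.2,interpolation=3);B=cv2.resize(b[130:310,230:410],None,fx=2.2,fy=2.2,interpolation=3)
h=max(A.shape[0],B.shape[0]);A=cv2.copyMakeBorder(A,0,h-A.shape[0],0,0,0)
cv2.imwrite('pics/c1.png',np.hstack([A,B])[:,:,::-1])
E
```

```text
(no output)
```

View pics/c1.png

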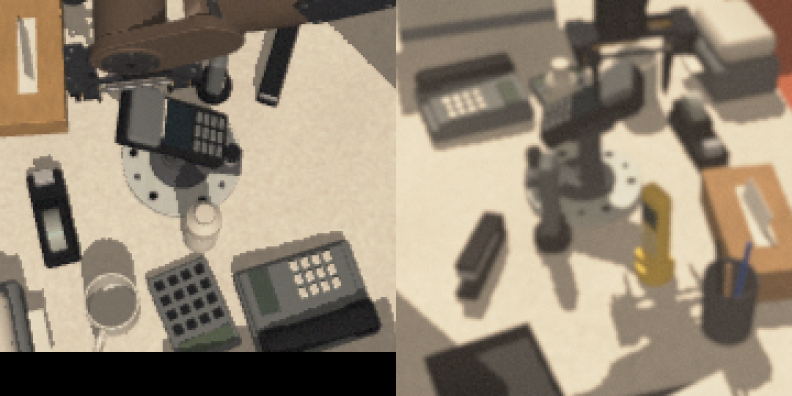

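The crop shows one white bottle with its cap at scene (342,245) and side (304,162). It stands beside the terminal on the hatch side, with the knob at scene (356,220). The grey handset is opposite, the yellow one is behind it, and the tray corner is at side (275,305).

```bash
python3 - <<'E'
from h import *
a=load('scene');b=load('side')
np.set_printoptions(precision=4,suppress=True)
print('cap',onz(a,342.3,245,.165),onz(b,304,158.5,.165),tri(a,(342.3,245),b,(304,158.5)))
print('knob',onz(a,356,220.5,.08),onz(b,292.7,198.5,.08))
# disc: bright low-saturation pixels
for s,n in((a,'a'),):
    f=s['frame'].astype(int); 
    for p in[(310,223),(320,232),(345,233),(352,228),(300,240)]: print(p,f[p[1],p[0]])
print('handset top scene', onz(a,347,176,.165))
# disc extremes
for p in [(305.5,220),(316,240),(325,246),(357,235),(359.5,228)]: print('edge',p,onz(a,*p,.016))
g=b['frame']; m=(g.max(2)<70).astype(np.uint8); m[:, :200]=0
n,l,st,c=cv2.connectedComponentsWithStats(m)
for i in range(1,n):
    if st[i,4]>300: print(st[i],c[i])
E
```

```text
cap [0.5469 0.1745 0.165 ] [0.5452 0.1758 0.165 ] (array([0.546 , 0.1748, 0.1655]), np.float64(0.0019092419442316621))
knob [0.4811 0.0778 0.08  ] [0.4823 0.0636 0.08  ]
(310, 223) [194 186 168]
(320, 232) [193 184 165]
(345, 233) [188 180 164]
(352, 228) [84 80 78]
(300, 240) [222 205 179]
handset top scene [ 0.4966 -0.0539  0.165 ]
edge (305.5, 220) [0.65   0.0346 0.016 ]
edge (316, 240) [0.6227 0.1114 0.016 ]
edge (325, 246) [0.5946 0.1367 0.016 ]
edge (357, 235) [0.4782 0.1128 0.016 ]
edge (359.5, 228) [0.4654 0.0889 0.016 ]
[ 200    5   96  108 3287] [237.686   64.5628]
[326  94  27  25 467] [339.4647 105.8994]
[311 122  56  45 774] [334.7765 140.7623]
[297 162  45  34 546] [320.0549 181.0769]
[ 244  279  104  121 3266] [290.4982 334.1366]
[376 385  38  15 308] [398.1461 394.263 ]
```

```bash
python3 - <<'E'
from h import *
from scipy.optimize import least_squares
a=load('scene');b=load('side')
np.set_printoptions(precision=4,suppress=True)
E=np.array([onz(a,*p,.016)[:2] for p in [(305.5,220),(316,240),(325,246),(357,235),(359.5,228)]])
r=least_squares(lambda c:np.hypot(*(E-c).T)-.096,[.56,.05]);print('stand',r.x,r.fun)
for p in[(244.5,292),(291,278),(313,312),(262,340)]:print('tray',onz(b,*p,.02))
print('term rear L',onz(a,250+118/2.2,150+143/2.2,.22),'front',onz(a,250+215/2.2,150+165/2.2,.12))
print('handset base',onz(b,301,238,.02))
w=snap('wrist','w0');print(w['pose'],w['vertical_fov'])
cv2.imwrite('pics/c2.png',np.hstack([cv2.resize(b['frame'][260:400,220:380],(400,350)),cv2.resize(w['frame'],(400,250))[0:250] if 0 else cv2.copyMakeBorder(cv2.resize(w['frame'],(400,250)),0,100,0,0,0)])[:,:,::-1])
E
```

```text
stand [0.5526 0.0493] [ 0.0025 -0.0023  0.001   0.0018 -0.0002]
tray [ 0.2864 -0.2635  0.02  ]
tray [ 0.4284 -0.24    0.02  ]
tray [ 0.4713 -0.3758  0.02  ]
tray [ 0.3221 -0.4347  0.02  ]
term rear L [0.6556 0.0774 0.22  ] front [0.5154 0.1004 0.12  ]
handset base [ 0.4861 -0.076   0.02  ]
[[ 1.     -0.0005  0.001   0.625 ]
 [ 0.0002  0.966   0.2585  0.0723]
 [-0.0011 -0.2585  0.966   0.3842]
 [ 0.      0.      0.      1.    ]] 68.42883075163563
```

View pics/c2.png

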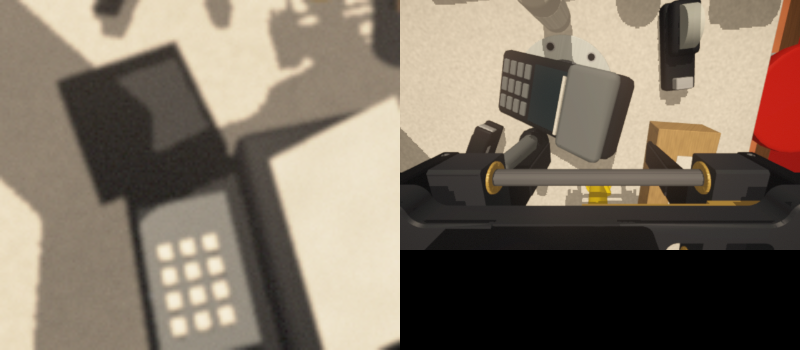

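Corners of the tray rim are at side (243,293), (291,277), (313,321) and (261,341), which puts its centre near (0.374,-0.338). The wrist view shows the terminal at frame (900,160)/2. Next I go above the bottle.

```bash
python3 -m creep '{"dp":[[0,0,40],[0,0,80],[-16,35,80],[-32,70,80],[-48,105,80],[-64,140,80],[-79,175,80],[-79,175,80],[-79,175,80]],"turn":[[0,0,0],[0,0,0],[0,0,0],[0,0,0],[0,0,0],[0,0,0],[0,0,0],[0,0,0],[0,0,0]],"hand":[-1,-1,-1,-1,-1,-1,-1,-1,-1]}' 25
python3 - <<'E'
from h import *
w=snap('wrist','w1')
for p in[(.546,.175,.165),(.546,.175,.132)]: print(proj(w,p))
a=snap('scene','s1')
cv2.imwrite('pics/c3.png',np.vstack([w['frame'][:,:,::-1][:300],a['frame'][:300,:,::-1]]))
E
```

```text
time_s: 0.9
eef_pos: [0.5452, 0.1766, 0.2948]
tool_rot: [180.0, 0.0, 90.2]
wrist_force: [-0.4, -1.0, -0.2]
width: 0.0953
finger_force: 0.0
(np.float64(317.41668220387066), np.float64(195.34367999212924))
(np.float64(317.35747274949836), np.float64(188.52453025067953))
```

View pics/c3.png

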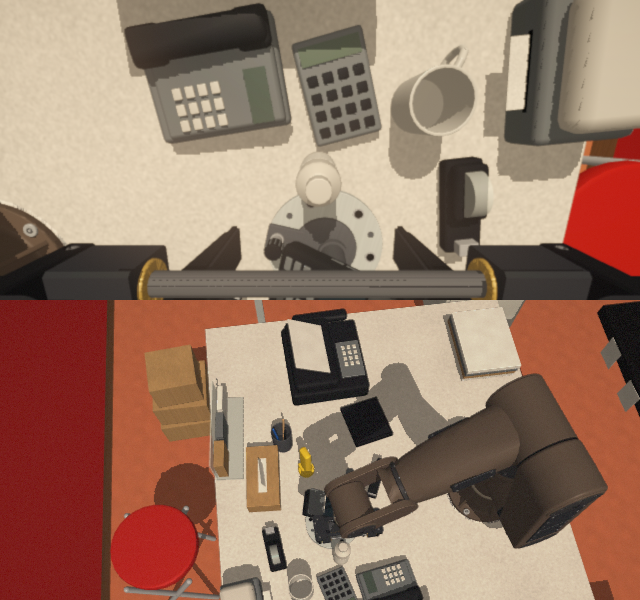

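The wrist view shows the cap at (319,190) against a predicted (317,195), so the estimate holds. In the scene view the tray is fully visible, centred near (366,121). Now I descend and grip.

```bash
python3 -m creep '{"dp":[[2,2,-40],[2,2,-80],[2,2,-120],[2,2,-150],[2,2,-175],[2,2,-193],[2,2,-193],[2,2,-193],[2,2,-193],[2,2,-193],[2,2,-193],[2,2,-193],[2,2,-193],[2,2,-193]],"turn":[[0,0,0],[0,0,0],[0,0,0],[0,0,0],[0,0,0],[0,0,0],[0,0,0],[0,0,0],[0,0,0],[0,0,0],[0,0,0],[0,0,0],[0,0,0],[0,0,0]],"hand":[-1,-1,-1,-1,-1,-1,-1,0.6,0.6,0.6,0.6,0.6,0.6,0.6]}' 25
python3 - <<'E'
from h import *
a=load('s1');f=a['frame'][95:150,335:395]
m=(f.max(2)<60).astype(np.uint8)
c=max(cv2.findContours(m,0,2)[0],key=cv2.contourArea)+[[335,95]]
print(cv2.minAreaRect(c.astype(np.float32)), onz(a,*cv2.minAreaRect(c.astype(np.float32))[0],.02))
print([onz(a,*p,.02) for p in cv2.boxPoints(cv2.minAreaRect(c.astype(np.float32)))])
E
```

```text
time_s: 2.17
eef_pos: [0.548, 0.1771, 0.1021]
tool_rot: [180.0, -0.0, 90.0]
wrist_force: [-0.9, -0.6, 0.4]
width: 0.0539
finger_force: 0.5
((366.10345458984375, 121.25862121582031), (44.009796142578125, 38.99601745605469), 68.19859313964844) [ 0.37283071 -0.32170889  0.02      ]
[array([ 0.46362908, -0.39132535,  0.02      ]), array([ 0.31427665, -0.43599016,  0.02      ]), array([ 0.28389429, -0.25351994,  0.02      ]), array([ 0.42882869, -0.21241649,  0.02      ])]
```

```bash
python3 -m creep '{"dp":[[0,0,0],[0,0,0],[0,0,0],[0,0,10],[0,0,30],[0,0,60],[0,0,95],[0,0,130],[0,0,165],[0,0,195],[0,0,210],[-15,-15,210],[-35,-37,210],[-56,-60,210],[-76,-82,210],[-96,-105,210],[-115,-125,210],[-130,-145,210],[-130,-160,210],[-130,-160,210]],"turn":[[0,0,0],[0,0,0],[0,0,0],[0,0,0],[0,0,0],[0,0,0],[0,0,0],[0,0,0],[0,0,0],[0,0,0],[0,0,0],[0,0,0],[0,0,0],[0,0,0],[0,0,0],[0,0,0],[0,0,0],[0,0,0],[0,0,0],[0,0,0]],"hand":[0.6,0.6,0.6,0.6,0.6,0.6,0.6,0.6,0.6,0.6,0.6,0.6,0.6,0.6,0.6,0.6,0.6,0.6,0.6,0.6]}' 25
```

```text
time_s: 3.83
eef_pos: [0.4172, 0.0153, 0.3122]
tool_rot: [180.0, 0.0, 89.9]
wrist_force: [1.0, 0.3, -3.0]
width: 0.0531
finger_force: 25.0
```

```bash
python3 -m creep '{"dp":[[0,-15,0],[0,-45,0],[0,-80,0],[0,-115,0],[0,-150,0],[-10,-185,0],[-20,-220,0],[-30,-255,0],[-38,-290,0],[-42,-320,0],[-44,-340,0],[-44,-348,0],[-44,-348,0],[-44,-348,-30],[-44,-348,-65],[-44,-348,-100],[-44,-348,-130],[-44,-348,-150],[-44,-348,-160],[-44,-348,-160]],"turn":[[0,0,0],[0,0,0],[0,0,0],[0,0,0],[0,0,0],[0,0,0],[0,0,0],[0,0,0],[0,0,0],[0,0,0],[0,0,0],[0,0,0],[0,0,0],[0,0,0],[0,0,0],[0,0,0],[0,0,0],[0,0,0],[0,0,0],[0,0,0]],"hand":[0.6,0.6,0.6,0.6,0.6,0.6,0.6,0.6,0.6,0.6,0.6,0.6,0.6,0.6,0.6,0.6,0.6,0.6,0.6,0.6]}' 25
python3 - <<'E'
from h import *
w=snap('wrist','w2');s=snap('side','s2')
cv2.imwrite('pics/c4.png',np.hstack([w['frame'][:300,100:500],s['frame'][100:400,180:580]])[:,:,::-1])
E
```

```text
time_s: 5.5
eef_pos: [0.3739, -0.3288, 0.1498]
tool_rot: [-179.9, -0.2, 90.1]
wrist_force: [-0.2, 0.3, -3.6]
width: 0.0535
finger_force: 25.0
```

View pics/c4.png

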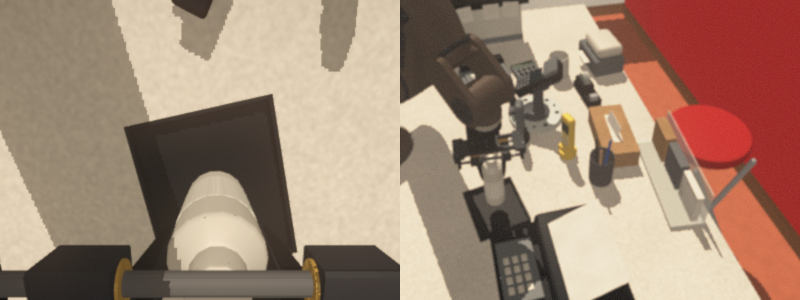

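The bottle hangs upright over the tray: in the wrist view its base is inside the rim, and in the side view it is at (495,185). I lower it and check the force.

```bash
python3 -m creep '{"dp":[[0,0,-15],[0,0,-28],[0,0,-36],[0,0,-40],[0,0,-42],[0,0,-43],[0,0,-43],[0,0,-43]],"turn":[[0,0,0],[0,0,0],[0,0,0],[0,0,0],[0,0,0],[0,0,0],[0,0,0],[0,0,0]],"hand":[0.6,0.6,0.6,0.6,0.6,0.6,0.6,0.6]}' 25
```

```text
time_s: 6.27
eef_pos: [0.3742, -0.3312, 0.1092]
tool_rot: [180.0, 0.0, 90.0]
wrist_force: [0.2, -0.4, -3.0]
width: 0.0536
finger_force: 25.0
```

```bash
python3 -m creep '{"dp":[[0,0,-1],[0,0,-2],[0,0,-2],[0,0,-2]],"turn":[[0,0,0],[0,0,0],[0,0,0],[0,0,0]],"hand":[0.6,0.6,0.6,0.6]}' 25
```

```text
time_s: 6.6
eef_pos: [0.3741, -0.3312, 0.107]
tool_rot: [180.0, 0.0, 90.0]
wrist_force: [-1.6, 0.5, 2.6]
width: 0.0534
finger_force: 25.0
```

Contact felt (force rose by 5.6 N). I release, then lift clear.

```bash
python3 -m creep '{"dp":[[0,0,0],[0,0,0],[0,0,0],[0,0,0],[0,0,0],[0,0,0],[0,0,0],[0,0,0],[0,0,10],[0,0,30],[0,0,60],[0,0,100],[0,0,140],[0,0,180],[0,0,200]],"turn":[[0,0,0],[0,0,0],[0,0,0],[0,0,0],[0,0,0],[0,0,0],[0,0,0],[0,0,0],[0,0,0],[0,0,0],[0,0,0],[0,0,0],[0,0,0],[0,0,0],[0,0,0]],"hand":[0,-0.15,-0.2,-0.3,-0.5,-0.7,-0.9,-0.9,-0.9,-0.9,-0.9,-0.9,-0.9,-0.9,-0.9]}' 25
python3 - <<'E'
from h import *
print([d for d in dir(robot) if d[0]!='_']); print(status.get_state()['qpos'])
s=snap('side','s3');a=snap('scene','s3a')
np.set_printoptions(precision=4,suppress=True)
for n,s_ in(('side',s),('sc',a)):
    print(n,proj(s_,(.374,-.331,.17)),proj(s_,(.374,-.331,.005)),proj(s_,(.553,.049,.016)),proj(s_,(.481,.07,.08)))
c1=cv2.resize(s['frame'][140:300,230:390],(400,400));c2=cv2.resize(a['frame'][170:270,290:390],(400,400),interpolation=3)
cv2.imwrite('pics/c5.png',np.hstack([c1,c2])[:,:,::-1])
E
```

```text
time_s: 7.85
eef_pos: [0.3744, -0.3313, 0.3122]
tool_rot: [179.8, 0.3, 90.0]
wrist_force: [0.6, 0.2, -0.5]
width: 0.0905
finger_force: 0.0
['IKError', 'pinch_z']
[-4.90850494e+01  1.22829179e+01  9.84798402e+01  5.94377002e-03
  6.88878480e+01 -4.90928945e+01]
side (np.float64(272.038142226254), np.float64(270.1975989900343)) (np.float64(277.1888553977016), np.float64(308.4458491475859)) (np.float64(313.8254208568139), np.float64(212.03822501892506)) (np.float64(292.0547863837899), np.float64(197.4195628229698))
sc (np.float64(369.52916740254125), np.float64(98.29509183552487)) (np.float64(365.01866388903693), np.float64(121.04498393404427)) (np.float64(333.2256948184461), np.float64(220.3736576959339)) (np.float64(355.6544063548556), np.float64(218.30430514518577))
```

View pics/c5.png

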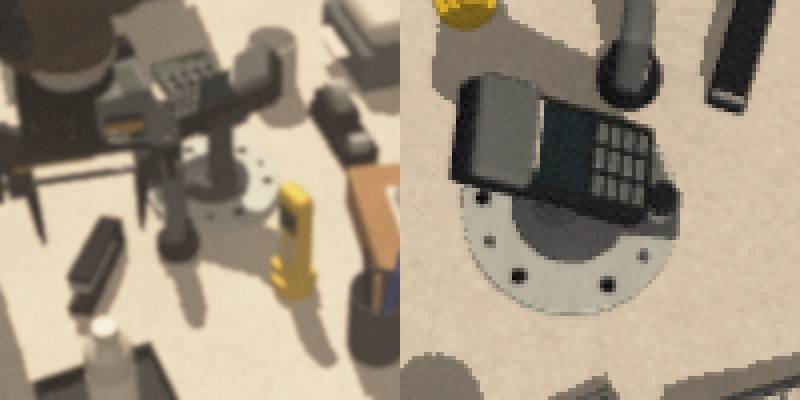

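The bottle stands upright in the tray at crop (105,360). The disc's holes show at scene (310.5,219.3), (319.5,238.8) and (342,241.3), and the knob at (355.8,219.3).

```bash
python3 - <<'E'
from h import *
from scipy.optimize import least_squares
a=load('s3a');np.set_printoptions(precision=4,suppress=True)
H=np.array([onz(a,*p,.016)[:2] for p in[(310.5,219.25),(319.5,238.75),(342,241.25)]])
kn=onz(a,355.75,219.4,.078)[:2]
def m(x): return np.array([x[:2]+.078*np.array([np.cos(x[2]+k*np.pi/3),np.sin(x[2]+k*np.pi/3)]) for k in(-3,-2,-1,0)])
r=least_squares(lambda x:(m(x)-np.vstack([H,kn])).ravel(),[.553,.049,2.85])
print(H,kn);print(r.x[:2],np.degrees(r.x[2]),r.fun.reshape(-1,2)*1000);print(m(r.x))
E
```

```text
[[0.6321 0.0342]
 [0.61   0.1086]
 [0.5336 0.1279]] [0.4811 0.0733]
[0.5559 0.0532] 165.82161566395203 [[-0.5888 -0.0461]
 [ 0.249   0.6018]
 [ 1.0985  0.402 ]
 [-0.7587 -0.9577]]
[[0.6315 0.0341]
 [0.6103 0.1092]
 [0.5346 0.1283]
 [0.4803 0.0724]]
```

```bash
cat >> h.py <<'E'
from scipy.spatial.transform import Rotation as R
C=np.array([.5559,.0532]); AZ=165.8
def goal(az,lean,lift=0,back=0,yaw_off=0):
    "TCP position and rotation for holding the knob at azimuth az; yaw_off turns the tool's azimuth"
    k=np.r_[C+.078*np.array([np.cos(np.radians(az)),np.sin(np.radians(az))]),.066+lift]
    b=np.radians(az+yaw_off);l=np.radians(lean);u=np.array([np.cos(b),np.sin(b),0]);z=-np.sin(l)*u-np.array([0,0,np.cos(l)])
    y=np.array([np.sin(b),-np.cos(b),0]);x=np.cross(y,z)
    return k+(.0188-back)*z, R.from_matrix(np.c_[x,y,z])
def cur():
    s=status.get_state(); return np.array(s['eef_pos']),R.from_euler('xyz',s['tool_rot'],degrees=True)
def delta(g):
    p,r=cur(); return (g[0]-p)*1000, np.degrees((g[1]*r.inv()).as_rotvec())
np.set_printoptions(precision=3,suppress=True)
E
python3 - <<'E'
from h import *
for l in(35,40):
  for b in(0,.08): g=goal(AZ,l,0,b); print(l,b,g[0],g[1].as_euler('xyz',degrees=True),*delta(g))
E
```

```text
35 0 [0.491 0.07  0.051] [180.   35.  165.8] [ 116.148  401.231 -260.5  ] [-29.585 -22.672  73.236]
35 0.08 [0.446 0.081 0.116] [180.   35.  165.8] [  71.664  412.488 -194.967] [-29.585 -22.672  73.236]
40 0 [0.492 0.069 0.052] [180.   40.  165.8] [ 117.41   400.912 -259.501] [-33.802 -25.959  72.457]
40 0.08 [0.442 0.082 0.113] [180.   40.  165.8] [  67.558  413.527 -198.218] [-33.802 -25.959  72.457]
```

```bash
python3 -m creep '{"dp":[[10,35,0],[20,70,0],[30,105,0],[40,140,0],[50,175,0],[60,210,0],[65,245,0],[70,280,0],[72,315,0],[72,350,0],[72,380,0],[72,400,-20],[72,412,-45],[72,412,-70],[72,412,-90],[72,412,-95],[72,412,-95]],"turn":[[0,0,0],[-2.4,-1.8,5.9],[-4.8,-3.6,11.8],[-7.2,-5.5,17.7],[-9.6,-7.3,23.6],[-12,-9.2,29.6],[-14.4,-11,35.5],[-16.8,-12.9,41.5],[-19.2,-14.7,47.5],[-21.6,-16.5,53.4],[-24,-18.4,59.4],[-26.4,-20.2,65.3],[-28.5,-21.8,70.5],[-29.6,-22.7,73.2],[-29.6,-22.7,73.2],[-29.6,-22.7,73.2],[-29.6,-22.7,73.2]],"hand":[-0.9,-1,-1,-1,-1,-1,-1,-1,-1,-1,-1,-1,-1,-1,-1,-1,-1]}' 50
python3 - <<'E'
from h import *
print(status.get_state()['qpos']);print(*delta(goal(AZ,35,0,.08)));print(*delta(goal(AZ,35)))
w=snap('wrist','w3');a=snap('scene','s4');s=snap('side','s4b')
print(proj(w,goal(AZ,35,0,.0188)[0]),proj(a,goal(AZ,35,0,.0188)[0]))
cv2.imwrite('pics/c6.png',np.hstack([cv2.copyMakeBorder(cv2.resize(w['frame'],(400,250)),0,150,0,0,0),cv2.resize(s['frame'][120:280,220:380],(400,400))])[:,:,::-1])
E
```

```text
time_s: 9.37
eef_pos: [0.4448, 0.081, 0.2096]
tool_rot: [-179.6, 34.5, 165.8]
wrist_force: [0.8, -0.0, -0.2]
width: 0.0955
finger_force: 0.0
[ 10.211   8.176 132.156 -61.278  15.841  -9.164]
[  1.426  -0.011 -93.435] [ 0.164 -0.573  0.164]
[  45.91   -11.267 -158.967] [ 0.164 -0.573  0.164]
(np.float64(318.17509795441833), np.float64(143.8400414173118)) (np.float64(355.65674848242276), np.float64(220.08197974579824))
```

View pics/c6.png

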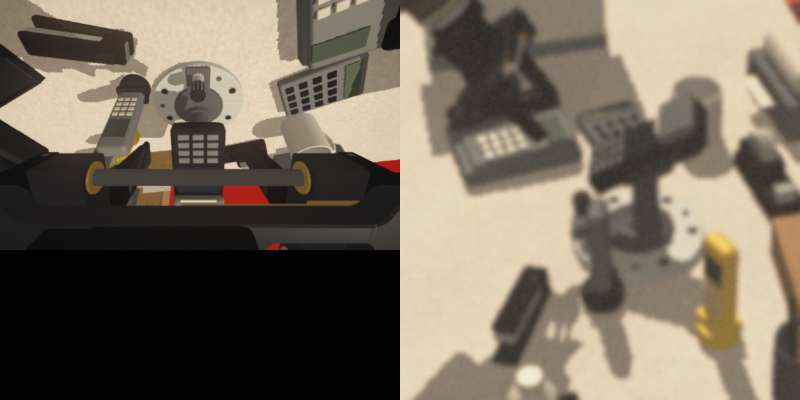

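The wrist view is inverted. The knob on its sleeve is at about frame (317,130), the handset on the left and the phone and calculator on the right, all clear of the path. I check the knob position in a closer crop.

```bash
python3 - <<'E'
from h import *
w=load('w3')
c=cv2.resize(w['frame'][85:215,235:400],None,fx=4,fy=4,interpolation=3)
cv2.imwrite('pics/c7.png',c[:,:,::-1])
g=np.r_[C,0]
u=np.array([np.cos(np.radians(AZ)),np.sin(np.radians(AZ)),0])
def q(p): x=proj(w,p); return ((x[0]-235)*4,(x[1]-85)*4)
for n,p in dict(knobtop=g+.078*u+[0,0,.08],knobbot=g+.078*u+[0,0,.049],centre=g+[0,0,.016],armend=g+.096*u+[0,0,.028],discfront=g+.096*u+[0,0,.016]).items(): print(n,q(p))
for k in(-60,60): print('hole',k,q(g+.078*np.array([np.cos(np.radians(AZ+k)),np.sin(np.radians(AZ+k)),0])+[0,0,.016]))
E
```

```text
knobtop (np.float64(332.59215793996896), np.float64(270.73148390883864))
knobbot (np.float64(332.8234147120472), np.float64(195.15573023784304))
centre (np.float64(332.74497285028997), np.float64(326.30145727688205))
armend (np.float64(333.04599740678805), np.float64(91.82346344643878))
discfront (np.float64(333.1223996850699), np.float64(67.59385379408764))
hole -60 (np.float64(550.1611166117732), np.float64(233.88094452196333))
hole 60 (np.float64(116.02129268094677), np.float64(233.39504728166185))
```

View pics/c7.png

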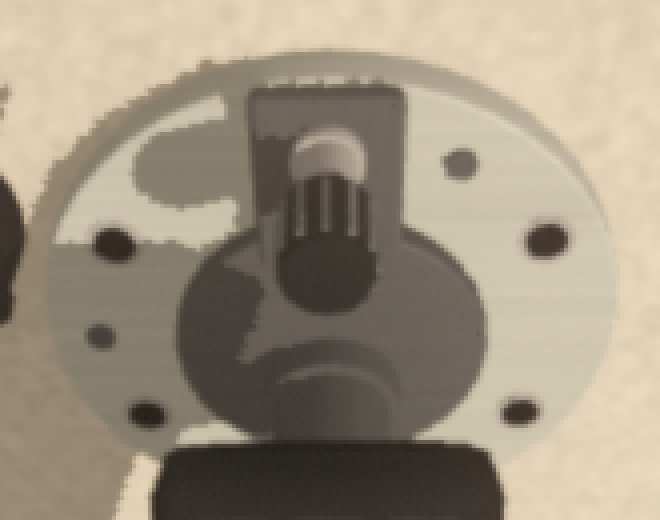

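Knob top at crop (327,272) against a predicted (333,271), and holes within 2 px, so I go in: down first, then check.

```bash
python3 -m creep '{"dp":[[0,0,-30],[0,0,-60],[0,0,-85],[0,0,-93],[0,0,-93],[0,0,-93]],"turn":[[0,0,0],[0,0,0],[0,0,0],[0,0,0],[0,0,0],[0,0,0]],"hand":[-1,-1,-1,-1,-1,-1]}' 50
python3 - <<'E'
from h import *
print(status.get_state()['qpos']);print(*delta(goal(AZ,35)))
E
```

```text
time_s: 10.02
eef_pos: [0.4581, 0.0837, 0.1748]
tool_rot: [-179.8, 31.5, 165.7]
wrist_force: [-1.6, -0.3, 0.4]
width: 0.095
finger_force: 0.0
[  9.343  13.295 131.627 -64.918  13.558  -5.257]
[  32.598  -13.974 -124.237] [-0.703 -3.438  0.17 ]
```

The wrist roll joint q4 is at its -65° limit, so this tool azimuth and lean aren't reachable here. I fit a small kinematic model from the recorded states and use it to choose a reachable lean and azimuth over the whole swing.

```bash
cat > kin.py <<'E'
from h import *
from scipy.optimize import least_squares
LO=np.array([-177.58,-47.91,2.72,-65.01,3.68,-153.87]);HI=np.array([177.58,125.51,160,245.01,167.84,153.87])
def fk(q,k):
    a1,d1,a2,e,d4,d6,b=k; q=np.radians(q); s=q[1]+q[2]
    f=np.array([np.sin(s),0,np.cos(s)]);d=np.array([np.cos(s),0,-np.sin(s)]);l=np.array([0,1,0.])
    W=np.array([a1+a2*np.sin(q[1]),b,d1+a2*np.cos(q[1])])+d4*f+e*d
    t=np.cos(q[4])*f+np.sin(q[4])*(np.cos(q[3])*d+np.sin(q[3])*l)
    x0=np.cos(q[3])*l-np.sin(q[3])*d
    M=np.c_[x0,np.cross(t,x0),t]; Z=R.from_euler('z',q[0])
    return Z.apply(W+d6*t), Z*R.from_matrix(M)*R.from_euler('z',q[5])
D=[([-6.0485,28.1596,89.3453,-.0013,62.5498,-6.0516],[.62479,.00006,.21414],[-179.946,-.005,90.004]),
([-49.085,12.283,98.48,.006,68.888,-49.093],[.3744,-.3313,.3122],[179.8,.3,90]),
([10.211,8.176,132.156,-61.278,15.841,-9.164],[.4448,.081,.2096],[-179.6,34.5,165.8]),
([9.343,13.295,131.627,-64.918,13.558,-5.257],[.4581,.0837,.1748],[-179.8,31.5,165.7])]
k=least_squares(lambda k:np.r_[np.concatenate([fk(q,k)[0]-p for q,p,_ in D]),.001*(np.array(k)-[0,.4,.45,0,.45,.35,.066])],[0,.4,.45,0,.45,.35,.066]).x
def ik(g,q0):
    def r(q): p,o=fk(q,k); return np.r_[(p-g[0])*10,(g[1]*o.inv()).as_rotvec()]
    s=least_squares(r,np.clip(q0,LO+.05,HI-.05),bounds=(LO,HI)); return s.x,np.abs(s.fun).max()
E
python3 - <<'E'
from kin import *
print(k)
for q,p,o in D:
    P,O=fk(q,k); print((P-p)*1000,O.as_euler('xyz',degrees=True),o)
for lean in(25,30,35,40):
  for off in(0,15,25,35,45):
    q=np.array(D[3][0]);q[3]=0;out=[]
    for i,sw in enumerate((0,-20,-40,-60)):
        best=min((ik(goal(AZ+sw,lean,.0,0,off+s),x) for s in(0,) for x in ([q] if i else [q,[10,15,130,60,20,-60],[10,15,130,150,20,-150]])),key=lambda z:z[1]);q=best[0];out.append((round(best[1],3),round(q[3]),round(q[4]),round(q[5])))
    print(lean,off,out)
E
```

```text
[0.    0.197 0.587 0.043 0.411 0.272 0.066]
[0.006 0.016 0.009] [-179.945   -0.005   90.004] [-179.946, -0.005, 90.004]
[-0.005  0.001 -0.002] [179.767   0.26   90.005] [179.8, 0.3, 90]
[-0.001 -0.007 -0.045] [-179.635   34.485  165.845] [-179.6, 34.5, 165.8]
[ 0.003 -0.006  0.037] [-179.805   31.495  165.736] [-179.8, 31.5, 165.7]
25 0 [(np.float64(0.09), -65, 7, -8), (np.float64(0.041), -65, 19, 18), (np.float64(0.0), -53, 30, 28), (np.float64(0.0), -39, 42, 34)]
25 15 [(np.float64(0.092), -65, 4, -23), (np.float64(0.073), -65, 11, 1), (np.float64(0.0), -65, 22, 24), (np.float64(0.0), -47, 34, 27)]
25 25 [(np.float64(0.097), 53, 4, -154), (np.float64(0.077), -65, 6, -11), (np.float64(0.03), -65, 18, 14), (np.float64(0.0), -53, 29, 23)]
25 35 [(np.float64(0.102), 44, 6, -154), (np.float64(0.086), 65, 4, -154), (np.float64(0.05), -65, 13, 3), (np.float64(0.0), -59, 24, 19)]
25 45 [(np.float64(0.121), 34, 10, -154), (np.float64(0.084), 56, 4, -154), (np.float64(0.057), -65, 7, -8), (np.float64(0.005), -65, 19, 15)]
30 0 [(np.float64(0.163), 75, 4, -154), (np.float64(0.329), 96, 4, -15
[... 1365 characters left out ...]
t64(0.318), 75, 4, -154), (np.float64(0.407), 94, 4, -154), (np.float64(0.577), 114, 4, -154), (np.float64(0.687), 134, 4, -154)]
40 15 [(np.float64(0.335), -65, 4, -23), (np.float64(0.308), -65, 15, 3), (np.float64(0.183), -65, 33, 29), (np.float64(0.016), -65, 44, 48)]
40 25 [(np.float64(0.325), -65, 4, -31), (np.float64(0.317), -65, 5, -11), (np.float64(0.243), -65, 26, 18), (np.float64(0.09), -65, 40, 39)]
40 35 [(np.float64(0.314), 46, 4, -154), (np.float64(0.329), 65, 4, -154), (np.float64(0.271), 83, 4, -154), (np.float64(0.462), 101, 4, -154)]
40 45 [(np.float64(0.281), 38, 4, -154), (np.float64(0.324), 57, 4, -154), (np.float64(0.299), 75, 4, -154), (np.float64(0.371), 92, 4, -154)]
```

```bash
cat >> kin.py <<'E'
def flip(g): return g[0],g[1]*R.from_euler('z',np.pi)
def allik(g):
    out=[]
    for s4 in(-40,20,90,160,220):
        for s6 in(-80,40):
            q,e=ik(g,[15,15,130,s4,25,s6])
            if e<.004 and not any(np.abs(q-o).max()<5 for o in out): out.append(q)
    return out
E
python3 - <<'E'
from kin import *
for fl in(0,1):
 for lean in(30,38):
  for sw in(0,-20,-40,-60):
    row=[]
    for taz in range(200,90,-15):
      off=taz-AZ-sw
      if abs(off)>46: row.append('   .   ');continue
      g=goal(AZ+sw,lean,.006,0,off); g=flip(g) if fl else g
      row.append(str(taz)+':'+' '.join(f'{q[3]:.0f}/{q[4]:.0f}/{q[5]:.0f}' for q in allik(g)))
    print(fl,lean,sw,' | '.join(row))
E
```

```text
0 30 0 200:137/19/109 | 185:170/17/95 | 170:206/16/77 | 155:242/19/60 | 140: | 125: |    .    |    .   
0 30 -20    .    | 185:176/15/92 | 170:216/15/71 | 155: | 140: | 125:-65/32/41 | 110:-52/39/43 |    .   
0 30 -40    .    |    .    | 170:227/14/61 | 155: | 140: | 125:-61/33/38 | 110:-49/41/40 | 95:-40/49/45
0 30 -60    .    |    .    |    .    |    .    | 140: | 125:-57/35/34 | 110:-47/43/38 | 95:-39/51/43
0 38 0 200:147/33/95 | 185:173/32/91 | 170:199/31/86 | 155:227/30/77 | 140: | 125: |    .    |    .   
0 38 -20    .    | 185:178/30/91 | 170:205/29/83 | 155:235/29/73 | 140: | 125: | 110:-60/45/53 |    .   
0 38 -40    .    |    .    | 170:211/27/79 | 155:242/28/67 | 140: | 125: | 110:-57/47/50 | 95:-46/55/52
0 38 -60    .    |    .    |    .    |    .    | 140: | 125: | 110:-55/49/47 | 95:-45/57/50
1 30 0 200:137/19/-71 | 185:170/17/-85 | 170:206/16/-103 | 155:242/19/-120 | 140: | 125: |    .    |    .   
1 30 -20    .    | 185:176/15/-88 | 170:216/15/-109 | 155: | 140: | 125:-65/32/-139 | 110:-52/39/-137 |    .   
1 30 -40    .    |    .    | 170:227/14/-119 | 155: | 140: | 125:-61/33/-142 | 110:-49/41/-140 | 95:-40/49/-135
1 30 -60    .    |    .    |    .    |    .    | 140: | 125:-57/35/-146 | 110:-47/43/-142 | 95:-39/51/-137
1 38 0 200:147/33/-85 | 185:173/32/-89 | 170:199/31/-94 | 155:227/30/-103 | 140: | 125: |    .    |    .   
1 38 -20    .    | 185:178/30/-89 | 170:205/29/-97 | 155:235/29/-107 | 140: | 125: | 110:-60/45/-127 |    .   
1 38 -40    .    |    .    | 170:211/27/-101 | 155:242/28/-113 | 140: | 125: | 110:-57/47/-130 | 95:-46/55/-128
1 38 -60    .    |    .    |    .    |    .    | 140: | 125: | 110:-55/49/-133 | 95:-45/57/-130
```

The model fits to 0.05 mm. With the roll joint in its other range (q4≈160–240) the knob can be held at the start and swung about half way. With q4≈-50 it can be held over the second half. So I plan two grips, with the pin riding on the disc in between. First I back up.

```bash
python3 -m creep '{"dp":[[0,0,30],[-10,0,60],[-20,0,90],[-20,0,120],[-20,0,120],[-20,0,120]],"turn":[[0,0,0],[0,0,0],[0,0,0],[0,0,0],[0,0,0],[0,0,0]],"hand":[-1,-1,-1,-1,-1,-1]}' 50
cat >> kin.py <<'E'
def plan(q1,n,t=1.0):
    "n rows along a straight joint path from the present joints, as shifts and turns"
    q0=np.array(status.get_state()['qpos']);p0,r0=fk(q0,k);P=[];T=[];rp=r0;ms=0;mt=0;pp=p0
    for i in range(1,n+1):
        s=i/n; p,r=fk(q0+(np.array(q1)-q0)*s,k)
        mt=max(mt,np.degrees((r*rp.inv()).magnitude()));ms=max(ms,np.linalg.norm(p-pp)*1000);rp,pp=r,p
        P.append([int(x) for x in np.round((p-p0)*1000)]);T.append([float(x) for x in np.round(np.degrees((r*r0.inv()).as_rotvec()),1)])
    print('step',ms,mt,'end',p);print('"dp":',str(P).replace(' ',''));print('"turn":',str(T).replace(' ',''))
E
python3 - <<'E'
from kin import *
q=status.get_state()['qpos'];print(q,*cur())
g=flip(goal(AZ,38,0,.12,0));g=(g[0]+[0,0,.1],g[1])
for s in allik(g): print('S',s)
g=flip(goal(AZ,38,0,.07,0))
for s in allik(g): print('pre',s)
E
```

```text
time_s: 10.52
eef_pos: [0.4382, 0.0839, 0.2979]
tool_rot: [-180.0, 31.8, 165.7]
wrist_force: [0.3, -1.5, -0.9]
width: 0.0953
finger_force: 0.0
[  9.959  -0.985 123.006 -24.99   30.923 -47.21 ] [0.438 0.084 0.298] Rotation.from_matrix(array([[-0.823,  0.248,  0.511],
                            [ 0.211,  0.969, -0.131],
                            [-0.527, -0.   , -0.85 ]]))
pre [  10.645   24.76   141.017  216.628   25.695 -103.773]
```

```bash
python3 - <<'E'
from kin import *
pre=np.array([10.6,24.8,141,216.6,25.7,-103.8])
q0=np.array(status.get_state()['qpos'])
for q2,q3 in((0,130),(5,135),(8,138),(5,141)):
    m=pre.copy();m[1]=q2;m[2]=q3;print(q2,q3,fk(m,k)[0],fk(m,k)[1].as_matrix()[:,2])
m=pre.copy();m[1]=0;m[2]=130
h=q0+(m-q0)*.5; print([fk(q0+(m-q0)*s,k)[0] for s in np.linspace(0,1,9)])
print(h);plan(h,18)
E
```

```text
0 130 [0.527 0.094 0.401] [ 0.946 -0.086 -0.313]
5 135 [0.504 0.09  0.312] [ 0.879 -0.099 -0.466]
8 138 [0.484 0.086 0.263] [ 0.827 -0.108 -0.552]
5 141 [0.454 0.08  0.266] [ 0.827 -0.108 -0.552]
[array([0.438, 0.084, 0.298]), array([0.415, 0.153, 0.281]), array([0.412, 0.219, 0.295]), array([0.429, 0.266, 0.331]), array([0.461, 0.281, 0.377]), array([0.496, 0.262, 0.416]), array([0.525, 0.214, 0.436]), array([0.537, 0.153, 0.431]), array([0.527, 0.094, 0.401])]
[ 10.279  -0.492 126.503  95.805  28.311 -75.505]
step 17.373388917066976 5.427490890411332 end [0.461 0.281 0.377]
"dp": [[-7,15,-7],[-13,30,-12],[-18,45,-15],[-22,61,-17],[-25,77,-17],[-27,92,-16],[-28,107,-13],[-28,122,-9],[-27,135,-3],[-24,148,3],[-21,159,11],[-17,170,19],[-12,178,29],[-6,185,38],[0,191,48],[7,195,59],[15,197,69],[22,197,79]]
"turn": [[4.8,1.2,-2.2],[9.7,2.4,-4.3],[14.5,3.4,-6.5],[19.4,4.4,-8.7],[24.2,5.2,-10.9],[29.1,6.0,-13.1],[33.9,6.6,-15.4],[38.8,7.2,-17.7],[43.6,7.6,-20.0],[48.4,7.9,-22.4],[53.2,8.1,-24.9],[57.9,8.3,-27.4],[62.6,8.3,-30.0],[67.3,8.2,-32.6],[71.9,8.0,-35.3],[76.5,7.7,-38.1],[81.0,7.2,-41.0],[85.4,6.7,-43.9]]
```

```bash
python3 -m creep '{"dp":[[-7,15,-7],[-13,30,-12],[-18,45,-15],[-22,61,-17],[-25,77,-17],[-27,92,-16],[-28,107,-13],[-28,122,-9],[-27,135,-3],[-24,148,3],[-21,159,11],[-17,170,19],[-12,178,29],[-6,185,38],[0,191,48],[7,195,59],[15,197,69],[22,197,79]],"turn":[[4.8,1.2,-2.2],[9.7,2.4,-4.3],[14.5,3.4,-6.5],[19.4,4.4,-8.7],[24.2,5.2,-10.9],[29.1,6.0,-13.1],[33.9,6.6,-15.4],[38.8,7.2,-17.7],[43.6,7.6,-20.0],[48.4,7.9,-22.4],[53.2,8.1,-24.9],[57.9,8.3,-27.4],[62.6,8.3,-30.0],[67.3,8.2,-32.6],[71.9,8.0,-35.3],[76.5,7.7,-38.1],[81.0,7.2,-41.0],[85.4,6.7,-43.9]],"hand":[-1,-1,-1,-1,-1,-1,-1,-1,-1,-1,-1,-1,-1,-1,-1,-1,-1,-1]}' 50
python3 - <<'E'
from kin import *
q0=np.array(status.get_state()['qpos']);print(q0)
m=np.array([10.6,5,141,216.6,25.7,-103.8])
print([fk(q0+(m-q0)*s,k)[0] for s in np.linspace(0,1,6)])
plan(m,19)
E
```

```text
time_s: 12.02
eef_pos: [0.4599, 0.2802, 0.3718]
tool_rot: [124.9, -33.1, 112.3]
wrist_force: [0.1, -0.2, -0.1]
width: 0.0952
finger_force: 0.0
[  9.96   -0.085 127.041  97.012  28.94  -76.956]
[array([0.46 , 0.28 , 0.372]), array([0.478, 0.264, 0.376]), array([0.493, 0.23 , 0.368]), array([0.498, 0.182, 0.346]), array([0.485, 0.13 , 0.311]), array([0.454, 0.08 , 0.266])]
step 20.133453354971667 5.225044318601663 end [0.454 0.08  0.266]
"dp": [[5,-2,2],[10,-6,4],[15,-11,4],[19,-17,4],[24,-25,4],[28,-34,2],[32,-44,-1],[35,-55,-5],[37,-67,-10],[38,-79,-16],[38,-93,-23],[37,-106,-30],[35,-120,-39],[32,-134,-49],[27,-148,-59],[21,-161,-70],[13,-175,-81],[4,-187,-93],[-6,-200,-105]]
"turn": [[3.7,1.0,-3.3],[7.3,2.1,-6.7],[10.8,3.1,-10.2],[14.2,4.2,-13.8],[17.5,5.3,-17.5],[20.7,6.4,-21.3],[23.7,7.5,-25.3],[26.7,8.6,-29.3],[29.5,9.8,-33.4],[32.3,10.9,-37.6],[34.9,12.1,-41.8],[37.4,13.3,-46.2],[39.9,14.5,-50.6],[42.2,15.7,-55.1],[44.4,16.9,-59.6],[46.5,18.2,-64.2],[48.6,19.4,-68.9],[50.5,20.6,-73.6],[52.4,21.9,-78.3]]
```

The follow-through works. Second half:

```bash
python3 -m creep '{"dp":[[5,-2,2],[10,-6,4],[15,-11,4],[19,-17,4],[24,-25,4],[28,-34,2],[32,-44,-1],[35,-55,-5],[37,-67,-10],[38,-79,-16],[38,-93,-23],[37,-106,-30],[35,-120,-39],[32,-134,-49],[27,-148,-59],[21,-161,-70],[13,-175,-81],[4,-187,-93],[-6,-200,-105]],"turn":[[3.7,1.0,-3.3],[7.3,2.1,-6.7],[10.8,3.1,-10.2],[14.2,4.2,-13.8],[17.5,5.3,-17.5],[20.7,6.4,-21.3],[23.7,7.5,-25.3],[26.7,8.6,-29.3],[29.5,9.8,-33.4],[32.3,10.9,-37.6],[34.9,12.1,-41.8],[37.4,13.3,-46.2],[39.9,14.5,-50.6],[42.2,15.7,-55.1],[44.4,16.9,-59.6],[46.5,18.2,-64.2],[48.6,19.4,-68.9],[50.5,20.6,-73.6],[52.4,21.9,-78.3]],"hand":[-1,-1,-1,-1,-1,-1,-1,-1,-1,-1,-1,-1,-1,-1,-1,-1,-1,-1,-1]}' 50
python3 - <<'E'
from kin import *
q0=np.array(status.get_state()['qpos']);print(q0)
for nm,b in(('pre',.08),('grasp',0)):
    g=flip(goal(AZ,38,0,b,0));q,e=ik(g,[10.6,24.8,141,216,25,-103]);print(nm,q,e,g[0],*delta(g))
    if nm=='pre': plan(q,8)
E
```

```text
time_s: 13.6
eef_pos: [0.4524, 0.0805, 0.2661]
tool_rot: [-166.1, -55.1, -24.4]
wrist_force: [-0.2, -0.4, 0.1]
width: 0.095
finger_force: 0.0
[  10.722    4.854  140.963  217.466   25.422 -104.717]
pre [  11.139   23.22   141.238  219.037   24.731 -105.908] 2.5553240079467792e-11 [0.444 0.082 0.114] [  -8.665    1.095 -151.877] [-3.465 19.188 -0.022]
step 19.204135695217754 2.4378945742640634 end [0.444 0.082 0.114]
"dp": [[2,1,-19],[2,1,-38],[3,2,-57],[2,2,-77],[0,2,-96],[-2,2,-114],[-5,1,-133],[-9,1,-152]]
"turn": [[-0.4,2.4,0.0],[-0.8,4.8,0.0],[-1.3,7.2,0.0],[-1.7,9.6,-0.0],[-2.1,12.0,-0.0],[-2.6,14.4,-0.0],[-3.0,16.8,-0.0],[-3.5,19.2,-0.0]]
grasp [  7.617  34.793 138.354 205.793  31.725 -94.838] 1.2682299654898088e-10 [0.492 0.069 0.051] [  39.083  -10.987 -214.918] [-3.465 19.188 -0.022]
```

```bash
python3 -m creep '{"dp":[[2,1,-19],[2,1,-38],[3,2,-57],[2,2,-77],[0,2,-96],[-2,2,-114],[-5,1,-133],[-9,1,-152],[-9,1,-152],[-9,1,-152]],"turn":[[-0.4,2.4,0.0],[-0.8,4.8,0.0],[-1.3,7.2,0.0],[-1.7,9.6,0.0],[-2.1,12.0,0.0],[-2.6,14.4,0.0],[-3.0,16.8,0.0],[-3.5,19.2,0.0],[-3.5,19.2,0.0],[-3.5,19.2,0.0]],"hand":[-1,-1,-1,-1,-1,-1,-1,-1,-1,-1]}' 50
python3 - <<'E'
from kin import *
print(status.get_state()['qpos'],*delta(flip(goal(AZ,38,0,0,0))))
w=snap('wrist','w4');print('knob proj',proj(w,goal(AZ,38,0,.0188)[0]))
cv2.imwrite('pics/c8.png',w['frame'][:,:,::-1])
E
```

```text
time_s: 14.43
eef_pos: [0.444, 0.0818, 0.1152]
tool_rot: [179.9, -38.1, -13.9]
wrist_force: [-0.9, -0.1, 0.2]
width: 0.0951
finger_force: 0.0
[  11.131   23.103  141.267  218.806   24.771 -105.967] [ 47.469 -12.278 -64.029] [ 0.097  0.125 -0.254]
knob proj (np.float64(316.8570540523857), np.float64(214.80215565408173))
```

View pics/c8.png

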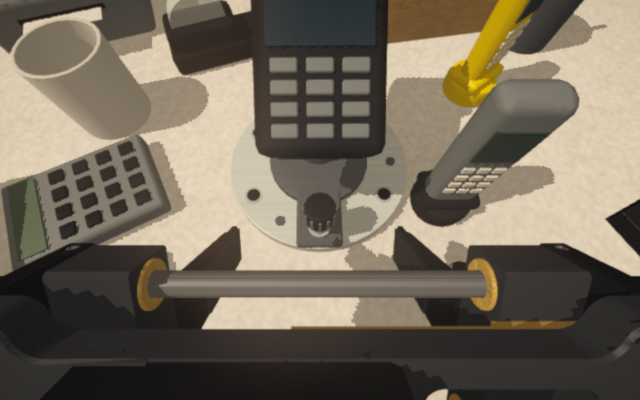

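The knob sits between the fingers at (319,215) against a predicted (317,215), with the handset clear on the right. I advance along the tool axis and grip.

```bash
python3 -m creep '{"dp":[[12,-4,-16],[24,-7,-32],[36,-11,-48],[44,-13,-59],[48,-14,-64],[48,-14,-64],[48,-14,-64],[48,-14,-64],[48,-14,-64],[48,-14,-64],[48,-14,-64],[48,-14,-64],[48,-14,-64],[48,-14,-64],[48,-14,-64]],"turn":[[0,0,0],[0,0,0],[0,0,0],[0,0,0],[0,0,0],[0,0,0],[0,0,0],[0,0,0],[0,0,0],[0,0,0],[0,0,0],[0,0,0],[0,0,0],[0,0,0],[0,0,0]],"hand":[-1,-1,-1,-1,-1,-1,0.8,0.8,0.8,0.8,0.8,0.8,0.8,0.8,0.8]}' 40
python3 - <<'E'
from kin import *
s=status.get_state();print(s['qpos'],s['wrist_force'],s['width'],*delta(flip(goal(AZ,38,0,0,0))))
E
```

```text
time_s: 15.73
eef_pos: [0.4929, 0.0677, 0.0524]
tool_rot: [180.0, -38.3, -13.9]
wrist_force: [0.6, -0.1, -0.7]
width: 0.0403
finger_force: 0.0
[  7.281  34.744 138.444 205.105  32.066 -94.709] [ 0.598 -0.128 -0.746] 0.040296896315064674 [-1.369  1.821 -1.218] [ 0.114  0.313 -0.229]
```

```bash
python3 -m creep '{"dp":[[0,0,0],[0,0,0],[0,0,0],[0,0,0],[0,0,0],[0,0,0]],"turn":[[0,0,0],[0,0,0],[0,0,0],[0,0,0],[0,0,0],[0,0,0]],"hand":[0.8,0.8,0.8,0.8,0.8,0.8]}' 50
python3 - <<'E'
from kin import *
s=status.get_state();print(s['wrist_force'],s['moment'])
E
```

```text
time_s: 16.23
eef_pos: [0.4929, 0.0676, 0.0524]
tool_rot: [180.0, -38.3, -14.0]
wrist_force: [0.3, -0.8, -0.5]
width: 0.0254
finger_force: 50.0
[ 0.257 -0.757 -0.52 ] [ 0.093  0.459 -0.108]
```

Gripped at 25.4 mm (the knob is 26) with no side force. I lift 13 mm.

```bash
python3 -m creep '{"dp":[[0,0,2],[0,0,5],[0,0,8],[0,0,11],[0,0,13],[0,0,13],[0,0,13]],"turn":[[0,0,0],[0,0,0],[0,0,0],[0,0,0],[0,0,0],[0,0,0],[0,0,0]],"hand":[0.8,0.8,0.8,0.8,0.8,0.8,0.8]}' 50
python3 - <<'E'
from kin import *
s=status.get_state();print(s['wrist_force'],s['qpos'],s['width'])
q=s['qpos'];p0,r0=cur();P=[];T=[]
n=12;end=-32;dt=-6
pg=flip(goal(AZ,38,0,0,0))[0]
for i in range(1,n+1):
    sw=end*i/n;off=-sw+dt*i/n
    g=flip(goal(AZ+sw,38,0,0,off));p=p0+g[0]-pg
    q,e=ik((p,g[1]),q);P.append([int(round(x*1000)) for x in p-p0]);T.append([round(float(x),1) for x in np.degrees((g[1]*r0.inv()).as_rotvec())])
    if i%3==0: print(sw,off,q.round(1),e)
print(P,T)
E
```

```text
time_s: 16.82
eef_pos: [0.4928, 0.0677, 0.0654]
tool_rot: [180.0, -38.3, -13.9]
wrist_force: [4.0, -2.2, -12.4]
width: 0.0253
finger_force: 50.0
[  4.028  -2.228 -12.439] [  7.278  32.562 138.056 206.986  29.741 -96.903] 0.025330529612442417
-8.0 6.5 [  9.5  32.5 136.6 213.4  28.5 -99.7] 4.440892098500626e-15
-16.0 13.0 [  11.5   32.7  135.1  219.2   27.9 -102.5] 3.837208328860697e-15
-24.0 19.5 [  13.2   32.9  133.5  225.2   27.3 -105.7] 1.1893264151296986e-14
-32.0 26.0 [  14.6   33.2  131.8  231.1   26.9 -109.2] 4.701794509287538e-14
[[1, 3, 0], [2, 7, 0], [3, 10, 0], [5, 13, 0], [6, 16, 0], [8, 20, 0], [10, 23, 0], [12, 25, 0], [14, 28, 0], [16, 31, 0], [19, 34, 0], [21, 36, 0]] [[0.1, 0.3, -0.7], [0.1, 0.3, -1.2], [0.1, 0.3, -1.7], [0.1, 0.3, -2.2], [0.1, 0.3, -2.7], [0.1, 0.3, -3.2], [0.1, 0.3, -3.7], [0.1, 0.3, -4.2], [0.1, 0.3, -4.7], [0.1, 0.3, -5.2], [0.1, 0.3, -5.7], [0.1, 0.3, -6.2]]
```

The force of 12.4 N matches the spring near 13 mm, so the pin is clear. I swing the first 32°.

```bash
python3 -m creep '{"dp":[[1,3,0],[2,7,0],[3,10,0],[5,13,0],[6,16,0],[8,20,0],[10,23,0],[12,25,0],[14,28,0],[16,31,0],[19,34,0],[21,36,0],[21,36,0],[21,36,0]],"turn":[[0,0,-0.5],[0,0,-1],[0,0,-1.5],[0,0,-2],[0,0,-2.5],[0,0,-3],[0,0,-3.5],[0,0,-4],[0,0,-4.5],[0,0,-5],[0,0,-5.5],[0,0,-6],[0,0,-6],[0,0,-6]],"hand":[0.8,0.8,0.8,0.8,0.8,0.8,0.8,0.8,0.8,0.8,0.8,0.8,0.8,0.8]}' 45
python3 - <<'E'
from kin import *
s=status.get_state();print(s['wrist_force'],s['moment'],s['qpos'],s['width'])
p,r=cur();print('grasp pt',p-.0188*r.as_matrix()[:,2]); print('arc -32', goal(AZ-32,38,.013,.0188)[0])
# can the rest be done with this config?
q=s['qpos']
for sw,taz in((-40,156),(-45,155),(-50,154),(-55,154),(-60,154),(-61,154),(-60,158)):
    q,e=ik(flip(goal(AZ+sw,38,.013,0,taz-AZ-sw)),q);print(sw,taz-AZ-sw,q.round(1),round(e,4))
E
```

```text
time_s: 17.98
eef_pos: [0.5115, 0.1044, 0.0639]
tool_rot: [179.9, -38.0, -19.8]
wrist_force: [-5.8, 5.2, -10.0]
width: 0.025
finger_force: 45.0
[ -5.799   5.216 -10.017] [1.508 2.27  0.258] [  14.783   33.347  132.149  230.235   27.178 -108.367] 0.02503628993742191
grasp pt [0.501 0.108 0.079]
arc -32 [0.502 0.109 0.079]
-40 30.19999999999999 [  16.8   33.8  129.4  241.5   27.2 -114.4] 0.0
-45 34.19999999999999 [  17.3   34.1  128.2  245.    27.2 -116.7] 0.0004
-50 38.19999999999999 [  17.5   34.4  127.5  245.    27.5 -115.9] 0.0119
-55 43.19999999999999 [  17.5   34.6  126.8  245.    27.3 -116.1] 0.0166
-60 48.19999999999999 [  17.5   34.9  126.1  245.    27.1 -116.3] 0.021
-61 49.19999999999999 [  17.4   34.9  126.   245.    27.  -116.4] 0.0219
-60 52.19999999999999 [  16.8   34.5  126.2  243.6   25.5 -118.8] 0.0
```

```bash
python3 - <<'E'
from kin import *
p0,r0=cur();a=flip(goal(AZ-32,38,.013,0,26));
for sw,taz in((-34,159),(-36,158),(-38,157),(-40,156)):
    g=flip(goal(AZ+sw,38,.013,0,taz-AZ-sw));print(((g[0]-a[0])*1000).round(),np.degrees((g[1]*r0.inv()).as_rotvec()))
print('retreat 90:',-90*r0.as_matrix()[:,2])
E
```

```text
[2. 2. 0.] [ 0.081 -0.036 -1.122]
[4. 3. 0.] [ 0.08  -0.037 -2.122]
[6. 5. 0.] [ 0.08  -0.038 -3.122]
[8. 6. 0.] [ 0.08  -0.038 -4.122]
retreat 90: [-52.064  18.941  70.926]
```

```bash
python3 -m creep '{"dp":[[2,2,0],[4,3,0],[6,5,0],[8,6,0],[8,6,0],[8,6,-2],[8,6,-4],[8,6,-4],[8,6,-4],[8,6,-4],[8,6,-4],[8,6,-4],[8,6,-4],[8,6,-4]],"turn":[[0,0,-1],[0,0,-2],[0,0,-3],[0,0,-4],[0,0,-4],[0,0,-4],[0,0,-4],[0,0,-4],[0,0,-4],[0,0,-4],[0,0,-4],[0,0,-4],[0,0,-4],[0,0,-4]],"hand":[0.8,0.8,0.8,0.8,0.8,0.8,0.8,0.3,0.1,0,-0.05,-0.05,-0.05,-0.05]}' 45
python3 - <<'E'
from kin import *
s=status.get_state();print(s['wrist_force'],s['moment'],s['qpos'],s['width'])
p,r=cur();print('grasp pt',p-.0188*r.as_matrix()[:,2],(-90*r.as_matrix()[:,2]).round());print('arc -40', goal(AZ-40,38,.013,.0188)[0])
E
```

```text
time_s: 19.15
eef_pos: [0.522, 0.1096, 0.0614]
tool_rot: [180.0, -38.3, -24.0]
wrist_force: [-0.1, 0.2, 0.1]
width: 0.0497
finger_force: 0.0
[-0.068  0.177  0.068] [0.246 0.424 0.041] [  16.571   34.303  129.566  239.84    27.831 -112.839] 0.049731812770007676
grasp pt [0.511 0.114 0.076] [-51.  23.  71.]
arc -40 [0.51  0.116 0.079]
```

```bash
python3 -m creep '{"dp":[[-6,3,8],[-14,6,20],[-26,12,36],[-40,18,55],[-51,23,71],[-56,25,100],[-60,25,135],[-62,25,160],[-62,25,160],[-62,25,160]],"turn":[[0,0,0],[0,0,0],[0,0,0],[0,0,0],[0,0,0],[0,0,0],[0,0,0],[0,0,0],[0,0,0],[0,0,0]],"hand":[-0.05,-0.05,-0.05,-0.05,-0.05,-0.05,-0.05,-0.05,-0.05,-0.05]}' 45
python3 - <<'E'
from kin import *
s=status.get_state();q0=np.array(s['qpos']);print(q0,s['wrist_force'])
sw=-39
for lean in(32,36):
  g=goal(AZ+sw,lean,.010,0,110-AZ-sw);pre=goal(AZ+sw,lean,.010,.08,110-AZ-sw);hi=(pre[0]+[0,.03,.17],pre[1])
  for n,x in(('g',g),('pre',pre),('hi',hi)):
    q,e=ik(x,[20,15,125,-50,40,40]);print(lean,n,q.round(1),round(e,4),x[0])
  print([fk(q0+(q-q0)*t,k)[0].round(3).tolist()+[q0[4]] for t in np.linspace(0,1,9)])
  print([fk(q0+(q-q0)*t,k)[1].as_matrix()[:,2].round(2).tolist() for t in np.linspace(0,1,9)])
E
```

```text
time_s: 19.98
eef_pos: [0.4501, 0.0886, 0.1485]
tool_rot: [-177.5, -40.0, -24.1]
wrist_force: [0.2, -0.3, -0.6]
width: 0.0501
finger_force: 0.0
[  15.72    19.151  137.548  244.951   24.617 -120.841] [ 0.198 -0.272 -0.598]
32 g [ 20.3  36.6 113.3 -51.1  42.9  42.6] 0.0 [0.513 0.106 0.06 ]
32 pre [ 24.9  30.4 110.  -42.5  51.3  35.6] 0.0 [0.498 0.146 0.128]
32 hi [ 27.8  19.3  97.2 -33.6  71.7  21. ] 0.0 [0.498 0.176 0.298]
[[0.45, 0.089, 0.148, np.float64(24.61733250746013)], [0.541, 0.164, 0.219, np.float64(24.61733250746013)], [0.578, 0.28, 0.289, np.float64(24.61733250746013)], [0.546, 0.396, 0.332, np.float64(24.61733250746013)], [0.468, 0.468, 0.328, np.float64(24.61733250746013)], [0.391, 0.466, 0.286, np.float64(24.61733250746013)], [0.363, 0.393, 0.237, np.float64(24.61733250746013)], [0.405, 0.28, 0.229, np.float64(24.61733250746013)], [0.498, 0.176, 0.298, np.float64(24.61733250746013)]]
[[0.6, -0.22, -0.77], [0.83, -0.01, -0.55], [0.87, 0.35, -0.35], [0.66, 0.7, -0.26], [0.3, 0.89, -0.35], [-0.06, 0.81, -0.59], [-0.23, 0.46, -0.86], [-0.12, -0.04, -0.99], [0.18, -0.5, -0.8
[... 182 characters left out ...]
] 0.0 [0.497 0.179 0.296]
[[0.45, 0.089, 0.148, np.float64(24.61733250746013)], [0.541, 0.168, 0.218, np.float64(24.61733250746013)], [0.575, 0.287, 0.287, np.float64(24.61733250746013)], [0.538, 0.407, 0.326, np.float64(24.61733250746013)], [0.453, 0.477, 0.319, np.float64(24.61733250746013)], [0.373, 0.47, 0.273, np.float64(24.61733250746013)], [0.347, 0.39, 0.224, np.float64(24.61733250746013)], [0.396, 0.276, 0.22, np.float64(24.61733250746013)], [0.497, 0.179, 0.296, np.float64(24.61733250746013)]]
[[0.6, -0.22, -0.77], [0.84, -0.0, -0.55], [0.86, 0.36, -0.35], [0.64, 0.72, -0.26], [0.25, 0.9, -0.36], [-0.11, 0.78, -0.61], [-0.27, 0.4, -0.88], [-0.14, -0.11, -0.98], [0.2, -0.55, -0.81]]
```

```bash
python3 - <<'E'
from kin import *
q0=np.array(status.get_state()['qpos'])
W=[q0,[14,0,133,190,26,-100],[16,-4,122,85,28,-40],[22,4,112,-10,45,10],[27.8,19.3,97.2,-33.6,71.7,21]]
W=[np.array(w) for w in W]
for a,b in zip(W,W[1:]):
    print([(fk(a+(b-a)*t,k)[0].round(3).tolist(),fk(a+(b-a)*t,k)[1].as_matrix()[:,2].round(2).tolist()) for t in(0.33,.67,1)])
plan(W[1],12)
E
```

```text
[([0.488, 0.113, 0.225], [0.77, -0.11, -0.63]), ([0.506, 0.143, 0.309], [0.89, 0.02, -0.46]), ([0.503, 0.172, 0.391], [0.94, 0.16, -0.3])]
[([0.496, 0.25, 0.434], [0.88, 0.42, -0.23]), ([0.465, 0.308, 0.444], [0.73, 0.61, -0.29]), ([0.436, 0.326, 0.428], [0.6, 0.66, -0.45])]
[([0.41, 0.33, 0.373], [0.42, 0.61, -0.67]), ([0.405, 0.284, 0.323], [0.32, 0.36, -0.87]), ([0.434, 0.21, 0.309], [0.35, 0.01, -0.94])]
[([0.452, 0.199, 0.298], [0.27, -0.15, -0.95]), ([0.474, 0.186, 0.294], [0.22, -0.33, -0.92]), ([0.499, 0.176, 0.298], [0.18, -0.5, -0.85])]
step 22.508148025952792 3.9251205358116112 end [0.503 0.172 0.391]
"dp": [[11,6,18],[21,12,37],[30,18,57],[38,25,77],[45,32,97],[50,39,118],[54,46,139],[56,54,160],[57,61,181],[57,69,202],[56,76,222],[53,83,242]]
"turn": [[-0.3,-2.8,2.7],[-0.6,-5.7,5.4],[-1.0,-8.5,8.0],[-1.4,-11.3,10.7],[-1.9,-14.1,13.4],[-2.5,-16.9,16.0],[-3.2,-19.6,18.6],[-3.9,-22.3,21.3],[-4.7,-24.9,23.9],[-5.6,-27.5,26.5],[-6.6,-30.0,29.2],[-7.6,-32.5,31.8]]
```

```bash
python3 -m creep '{"dp":[[11,6,18],[21,12,37],[30,18,57],[38,25,77],[45,32,97],[50,39,118],[54,46,139],[56,54,160],[57,61,181],[57,69,202],[56,76,222],[53,83,242]],"turn":[[-0.3,-2.8,2.7],[-0.6,-5.7,5.4],[-1.0,-8.5,8.0],[-1.4,-11.3,10.7],[-1.9,-14.1,13.4],[-2.5,-16.9,16.0],[-3.2,-19.6,18.6],[-3.9,-22.3,21.3],[-4.7,-24.9,23.9],[-5.6,-27.5,26.5],[-6.6,-30.0,29.2],[-7.6,-32.5,31.8]],"hand":[-0.05,-0.05,-0.05,-0.05,-0.05,-0.05,-0.05,-0.05,-0.05,-0.05,-0.05,-0.05]}' 45
python3 - <<'E'
from kin import *
s=status.get_state();print(s['qpos'],s['wrist_force']);plan([16,-4,122,85,28,-40],15)
E
```

```text
time_s: 20.98
eef_pos: [0.5034, 0.1725, 0.3906]
tool_rot: [172.1, -72.6, 17.8]
wrist_force: [-0.3, 0.6, 0.1]
width: 0.0501
finger_force: 0.0
[ 13.939   0.07  133.055 189.462  26.159 -99.673] [-0.32   0.556  0.083]
step 19.892337954387386 4.154726708121413 end [0.436 0.326 0.428]
"dp": [[1,16,11],[1,33,21],[-1,49,30],[-4,64,37],[-8,79,43],[-13,93,47],[-18,106,51],[-25,117,52],[-31,127,53],[-38,136,53],[-45,143,51],[-51,148,49],[-57,151,46],[-63,153,42],[-68,153,38]]
"turn": [[-1.0,-1.6,3.7],[-2.0,-3.0,7.4],[-3.2,-4.2,11.1],[-4.4,-5.2,14.8],[-5.8,-6.0,18.4],[-7.3,-6.6,22.0],[-9.0,-7.0,25.5],[-10.8,-7.2,28.8],[-12.7,-7.2,32.1],[-14.8,-7.1,35.2],[-17.1,-6.8,38.1],[-19.6,-6.3,40.8],[-22.2,-5.7,43.3],[-24.9,-5.0,45.6],[-27.8,-4.2,47.7]]
```

```bash
python3 -m creep '{"dp":[[1,16,11],[1,33,21],[-1,49,30],[-4,64,37],[-8,79,43],[-13,93,47],[-18,106,51],[-25,117,52],[-31,127,53],[-38,136,53],[-45,143,51],[-51,148,49],[-57,151,46],[-63,153,42],[-68,153,38]],"turn":[[-1.0,-1.6,3.7],[-2.0,-3.0,7.4],[-3.2,-4.2,11.1],[-4.4,-5.2,14.8],[-5.8,-6.0,18.4],[-7.3,-6.6,22.0],[-9.0,-7.0,25.5],[-10.8,-7.2,28.8],[-12.7,-7.2,32.1],[-14.8,-7.1,35.2],[-17.1,-6.8,38.1],[-19.6,-6.3,40.8],[-22.2,-5.7,43.3],[-24.9,-5.0,45.6],[-27.8,-4.2,47.7]],"hand":[-0.05,-0.05,-0.05,-0.05,-0.05,-0.05,-0.05,-0.05,-0.05,-0.05,-0.05,-0.05,-0.05,-0.05,-0.05]}' 45
python3 - <<'E'
from kin import *
s=status.get_state();print(s['qpos'],s['wrist_force']);plan([22,4,112,-10,45,10],16)
E
```

```text
time_s: 22.23
eef_pos: [0.4352, 0.3252, 0.4273]
tool_rot: [135.4, -50.4, 99.6]
wrist_force: [0.3, -0.7, -0.2]
width: 0.0498
finger_force: 0.0
[ 15.964  -3.986 122.077  84.791  27.977 -39.847] [ 0.253 -0.703 -0.198]
step 16.99434905456576 4.383027813109283 end [0.434 0.21  0.309]
"dp": [[-5,4,-10],[-11,7,-20],[-16,8,-30],[-21,8,-41],[-25,5,-52],[-28,1,-63],[-30,-5,-73],[-32,-13,-83],[-33,-22,-92],[-32,-33,-100],[-30,-44,-107],[-27,-57,-112],[-22,-71,-117],[-17,-85,-119],[-10,-100,-120],[-1,-115,-118]]
"turn": [[-2.7,0.8,2.6],[-5.6,1.6,5.1],[-8.7,2.5,7.4],[-11.8,3.4,9.5],[-15.2,4.4,11.4],[-18.7,5.4,13.1],[-22.3,6.3,14.6],[-26.0,7.3,15.8],[-29.9,8.1,16.8],[-33.9,8.9,17.5],[-38.0,9.6,18.0],[-42.1,10.1,18.2],[-46.4,10.5,18.2],[-50.6,10.7,17.9],[-55.0,10.8,17.3],[-59.3,10.6,16.4]]
```

```bash
python3 -m creep '{"dp":[[-5,4,-10],[-11,7,-20],[-16,8,-30],[-21,8,-41],[-25,5,-52],[-28,1,-63],[-30,-5,-73],[-32,-13,-83],[-33,-22,-92],[-32,-33,-100],[-30,-44,-107],[-27,-57,-112],[-22,-71,-117],[-17,-85,-119],[-10,-100,-120],[-1,-115,-118]],"turn":[[-2.7,0.8,2.6],[-5.6,1.6,5.1],[-8.7,2.5,7.4],[-11.8,3.4,9.5],[-15.2,4.4,11.4],[-18.7,5.4,13.1],[-22.3,6.3,14.6],[-26.0,7.3,15.8],[-29.9,8.1,16.8],[-33.9,8.9,17.5],[-38.0,9.6,18.0],[-42.1,10.1,18.2],[-46.4,10.5,18.2],[-50.6,10.7,17.9],[-55.0,10.8,17.3],[-59.3,10.6,16.4]],"hand":[-0.05,-0.05,-0.05,-0.05,-0.05,-0.05,-0.05,-0.05,-0.05,-0.05,-0.05,-0.05,-0.05,-0.3,-0.5,-0.5]}' 45
python3 - <<'E'
from kin import *
s=status.get_state();print(s['qpos'],s['wrist_force'])
a=snap('scene','s6');np.set_printoptions(suppress=True,precision=1)
# knob in scene: dark blob near expected positions
for sw in(0,-30,-35,-40,-45,-60): print(sw,proj(a,goal(AZ+sw,0,.020,.0188)[0]))
f=a['frame'].max(2);print(f[206:250:1,330:372:2] if 0 else '')
# terminal keys centroid: light-grey keys; terminal front middle predicted
m=((f<75)).astype(np.uint8)*255
for v in range(214,252,2): print(v,''.join('#' if x<45 else '+' if x<80 else '-' if x<130 else '.' for x in f[v,296:376]))
E
```

```text
time_s: 23.57
eef_pos: [0.4346, 0.2094, 0.3094]
tool_rot: [160.1, 5.7, 106.8]
wrist_force: [-0.3, -0.4, 0.4]
width: 0.0649
finger_force: 0.0
[ 21.886   3.972 111.931 -10.063  45.089  10.011] [-0.276 -0.399  0.439]
0 (np.float64(356.10914625534855), np.float64(218.43241347816735))
-30 (np.float64(351.99140041905616), np.float64(229.17911437551578))
-35 (np.float64(350.750609532704), np.float64(230.70539472813596))
-40 (np.float64(349.3717804100774), np.float64(232.12110371687655))
-45 (np.float64(347.86534593998516), np.float64(233.41473109691972))
-60 (np.float64(342.7007945542254), np.float64(236.46258663884348))

214 .......................-+#######++++###+---#+-+#++----###+-.....................
216 ......................-+++##########+--+##+---+##+-+++--+#+.....................
218 .............+#+-.....+++++++#####+---++++#+++---+#+---+#+......................
220 .............+#+-.....-+++++++######+#+---##+--+++-+#+#+........................
222 ......................+++++++++######+--++--+#+----+#+...+++-...................
224 ......................+++++++++++######+---++-#+
[... 437 characters left out ...]
................-###
236 ...........................................-+++++--++#+++++-.................-##
238 ......................###-...................-++++--..-+--....................-#
240 ......................-+-...................+##++++++++-.......................+
242 ............................................-##-.-++--.........................-
244 ................................................................................
246 ................................................................................
248 ................................................................................
250 ................................................................................
```

The scene mask puts the knob at (349,232), which is exactly the predicted place for swivel -40°. Next is the second grip.

```bash
python3 - <<'E'
from kin import *
np.set_printoptions(precision=2,suppress=True)
sw=-40
pre=goal(AZ+sw,34,.010,.08,110-AZ-sw);hi=(pre[0]+[-.01,.02,.1],pre[1])
q,e=ik(hi,[27,20,100,-35,65,25]);print(q,e);print([fk(np.array(status.get_state()['qpos'])*(1-t)+q*t,k)[0] for t in(.25,.5,.75,1)]);plan(q,10)
qp,e=ik(pre,q);print(qp,e,(pre[0]-hi[0])*1000);print('in',((goal(AZ+sw,34,.010,0,110-AZ-sw)[0]-pre[0])*1000))
E
```

```text
[ 28.44  23.26 104.11 -37.97  64.03  29.02] 5.551115123125783e-16
[array([0.45, 0.2 , 0.28]), array([0.46, 0.19, 0.26]), array([0.47, 0.18, 0.24]), array([0.49, 0.17, 0.23])]
step 12.45879455220273 3.436955856088779 end [0.49 0.17 0.23]
"dp": [[4,-4,-11],[8,-8,-22],[12,-12,-32],[17,-16,-41],[22,-21,-50],[27,-25,-58],[33,-29,-65],[39,-33,-72],[46,-37,-78],[53,-40,-83]]
"turn": [[-2.9,1.7,-0.2],[-5.9,3.3,-0.5],[-9.0,4.7,-0.8],[-12.2,6.0,-1.2],[-15.4,7.0,-1.6],[-18.7,7.8,-2.0],[-22.0,8.5,-2.4],[-25.4,8.9,-2.9],[-28.8,9.2,-3.3],[-32.2,9.2,-3.8]]
[ 26.03  31.2  109.79 -44.42  52.61  38.02] 4.923839114212569e-14 [  10.  -20. -100.]
in [ 15.3  -42.04 -66.32]
```

```bash
python3 -m creep '{"dp":[[4,-4,-11],[8,-8,-22],[12,-12,-32],[17,-16,-41],[22,-21,-50],[27,-25,-58],[33,-29,-65],[39,-33,-72],[46,-37,-78],[53,-40,-83],[56,-46,-110],[60,-53,-146],[63,-60,-183],[63,-60,-183],[63,-60,-183]],"turn":[[-2.9,1.7,-0.2],[-5.9,3.3,-0.5],[-9.0,4.7,-0.8],[-12.2,6.0,-1.2],[-15.4,7.0,-1.6],[-18.7,7.8,-2.0],[-22.0,8.5,-2.4],[-25.4,8.9,-2.9],[-28.8,9.2,-3.3],[-32.2,9.2,-3.8],[-32.2,9.2,-3.8],[-32.2,9.2,-3.8],[-32.2,9.2,-3.8],[-32.2,9.2,-3.8],[-32.2,9.2,-3.8]],"hand":[-0.5,-0.5,-0.5,-0.5,-0.5,-0.5,-0.5,-0.5,-0.5,-0.5,-0.5,-0.5,-0.5,-0.5,-0.5]}' 50
python3 - <<'E'
from kin import *
np.set_printoptions(precision=2,suppress=True)
s=status.get_state();print(s['qpos'],s['wrist_force']);print(*delta(goal(AZ-40,34,.010,0,110-AZ+40)))
E
```

```text
time_s: 24.87
eef_pos: [0.4965, 0.1499, 0.1259]
tool_rot: [-179.9, 33.5, 109.9]
wrist_force: [0.1, 1.4, 0.8]
width: 0.0715
finger_force: 0.0
[ 26.01  31.11 109.85 -43.72  52.45  37.67] [0.12 1.38 0.82]
[ 17.33 -43.27 -65.51] [-0.48 -0.28  0.21]
```

```bash
python3 -m creep '{"dp":[[4,-11,-16],[9,-22,-33],[13,-32,-49],[16,-40,-60],[17,-43,-65],[17,-43,-65],[17,-43,-65],[17,-43,-65],[17,-43,-65],[17,-43,-65],[17,-43,-65],[17,-43,-65],[17,-43,-65],[17,-43,-65],[17,-43,-65]],"turn":[[0,0,0],[0,0,0],[0,0,0],[0,0,0],[0,0,0],[0,0,0],[0,0,0],[0,0,0],[0,0,0],[0,0,0],[0,0,0],[0,0,0],[0,0,0],[0,0,0],[0,0,0]],"hand":[-0.5,-0.5,-0.5,-0.5,-0.5,-0.5,0.8,0.8,0.8,0.8,0.8,0.8,0.8,0.8,0.8]}' 50
python3 - <<'E'
from kin import *
s=status.get_state();print(s['wrist_force'],s['moment'])
p,r=cur();g=p-.0188*r.as_matrix()[:,2];v=g[:2]-C;print(g,np.hypot(*v),np.degrees(np.arctan2(v[1],v[0]))-AZ)
E
```

```text
time_s: 26.12
eef_pos: [0.5139, 0.1072, 0.062]
tool_rot: [179.8, 33.5, 109.8]
wrist_force: [-2.0, 1.2, 0.8]
width: 0.0258
finger_force: 50.0
[-2.044  1.157  0.794] [ 0.279  0.211 -0.079]
[0.51  0.117 0.078] 0.07832003398813941 -40.26187581399928
```

```bash
python3 - <<'E'
from kin import *
np.set_printoptions(precision=2,suppress=True)
p0,r0=cur();q=status.get_state()['qpos'];a=goal(AZ-40.26,33.5,.012,0,109.8-AZ+40.26);P=[];T=[]
for i in range(1,11):
    sw=-40.26-19.74*i/10;taz=109.8-4*i/10
    g=goal(AZ+sw,33.5,.012,0,taz-AZ-sw);p=p0+[0,0,.003]+g[0]-a[0]
    q,e=ik((p,g[1]),q);P.append([int(x) for x in np.round((p-p0)*1000)]);T.append(np.degrees((g[1]*r0.inv()).as_rotvec()).round(1).tolist())
print(q,e,P,T)
E
```

```text
[ 21.16  38.38 107.69 -47.23  48.46  42.06] 1.180498476749392e-10 [[2, 1, 3], [4, 3, 3], [7, 4, 3], [9, 6, 3], [11, 7, 3], [14, 8, 3], [16, 9, 3], [18, 10, 3], [21, 11, 3], [23, 11, 3]] [[-0.1, 0.1, -0.5], [-0.1, 0.1, -0.9], [-0.1, 0.1, -1.3], [-0.1, 0.1, -1.7], [-0.1, 0.1, -2.1], [-0.1, 0.1, -2.5], [-0.1, 0.1, -2.9], [-0.1, 0.1, -3.3], [-0.1, 0.1, -3.7], [-0.1, 0.1, -4.1]]
```

```bash
python3 -m creep '{"dp":[[0,0,1],[0,0,2],[0,0,3],[0,0,3]],"turn":[[0,0,0],[0,0,0],[0,0,0],[0,0,0]],"hand":[0.8,0.8,0.8,0.8]}' 50
```

```text
time_s: 26.45
eef_pos: [0.5139, 0.1072, 0.0645]
tool_rot: [179.9, 33.4, 109.8]
wrist_force: [-0.2, -0.6, -10.6]
width: 0.0254
finger_force: 50.0
```

The spring load is back (10.6 N), so the pin is clear. I swing the remaining 20°.

```bash
python3 -m creep '{"dp":[[2,1,0],[4,3,0],[7,4,0],[9,6,0],[11,7,0],[14,8,0],[16,9,0],[18,10,0],[21,11,0],[23,11,0],[23,11,0],[23,11,0]],"turn":[[0,0,-0.4],[0,0,-0.8],[0,0,-1.2],[0,0,-1.6],[0,0,-2],[0,0,-2.4],[0,0,-2.8],[0,0,-3.2],[0,0,-3.6],[0,0,-4],[0,0,-4],[0,0,-4]],"hand":[0.8,0.8,0.8,0.8,0.8,0.8,0.8,0.8,0.8,0.8,0.8,0.8]}' 50
python3 - <<'E'
from kin import *
s=status.get_state();print(s['wrist_force'],s['moment'])
p,r=cur();g=p-.0188*r.as_matrix()[:,2];v=g[:2]-C;print(g,np.hypot(*v),np.degrees(np.arctan2(v[1],v[0]))-AZ)
E
```

```text
time_s: 27.45
eef_pos: [0.5362, 0.12, 0.0639]
tool_rot: [179.9, 33.3, 105.8]
wrist_force: [-7.3, 14.7, -11.0]
width: 0.0252
finger_force: 50.0
[ -7.297  14.734 -11.007] [ 3.213  1.798 -0.444]
[0.533 0.13  0.08 ] 0.07993949224654409 -59.39460837252359
```

```bash
python3 -m creep '{"dp":[[0,2,0],[0,2,-1],[0,2,-2],[0,2,-3],[0,2,-4],[0,2,-5],[0,2,-5]],"turn":[[0,0,0],[0,0,0],[0,0,0],[0,0,0],[0,0,0],[0,0,0],[0,0,0]],"hand":[0.8,0.8,0.8,0.8,0.8,0.8,0.8]}' 50
```

```text
time_s: 28.03
eef_pos: [0.5364, 0.1204, 0.0593]
tool_rot: [179.9, 33.4, 105.8]
wrist_force: [-6.2, 4.8, -9.2]
width: 0.0256
finger_force: 50.0
```

Lift is now about 7 mm (below the 10 mm ride height) and the spring still pulls 9 N, so the tip is in the hole. I lower further and ease the side force.

```bash
python3 -m creep '{"dp":[[-1,0,-2],[-1,0,-4],[-1,0,-6],[-1,0,-7],[-1,0,-7]],"turn":[[0,0,0],[0,0,0],[0,0,0],[0,0,0],[0,0,0]],"hand":[0.8,0.8,0.8,0.8,0.8]}' 50
```

```text
time_s: 28.45
eef_pos: [0.5364, 0.1204, 0.0528]
tool_rot: [179.8, 33.5, 105.7]
wrist_force: [-0.7, 3.9, -7.3]
width: 0.0253
finger_force: 50.0
```

```bash
python3 - <<'E'
from kin import *
p,r=cur();print(-90*r.as_matrix()[:,2])
E
python3 -m creep '{"dp":[[0,0,-1],[0,0,-1],[0,0,-1],[0,0,-1],[0,0,-1],[0,0,-1],[0,0,-1],[0,0,-1],[0,0,-1]],"turn":[[0,0,0],[0,0,0],[0,0,0],[0,0,0],[0,0,0],[0,0,0],[0,0,0],[0,0,0],[0,0,0]],"hand":[0.8,0.8,0.4,0.2,0,-0.2,-0.3,-0.3,-0.3]}' 50
```

```text
[-13.805  47.669  75.081]
time_s: 29.2
eef_pos: [0.5362, 0.1201, 0.052]
tool_rot: [179.8, 33.5, 105.8]
wrist_force: [0.4, 1.3, -1.6]
width: 0.0599
finger_force: 0.0
```

```bash
python3 -m creep '{"dp":[[-3,10,16],[-7,22,35],[-11,35,55],[-14,48,75],[-18,58,105],[-20,68,140],[-20,75,170],[-20,80,190],[-20,80,190],[-20,80,190]],"turn":[[0,0,0],[0,0,0],[0,0,0],[0,0,0],[0,0,0],[0,0,0],[0,0,0],[0,0,0],[0,0,0],[0,0,0]],"hand":[-0.3,-0.3,-0.3,-0.3,-0.3,-0.3,-0.3,-0.3,-0.3,-0.3]}' 50
python3 - <<'E'
from kin import *
a=snap('scene','s7');w=snap('wrist','w7');b=snap('side','s7b')
print(status.get_state()['wrist_force'])
for dz in(0,.01): print('lift',dz,'scene',proj(a,goal(AZ-60,0,.014+dz,.0188)[0]),'wrist top',proj(w,goal(AZ-60,0,.014+dz,.0188)[0]),'bot',proj(w,goal(AZ-60,0,-.017+dz,.0188)[0]))
print('column',proj(w,[*C,.1]),'hole0',proj(w,goal(AZ,0,-.05,.0188)[0]))
f=a['frame'].max(2)
for v in range(212,256,2): print(v,''.join('#' if x<45 else '+' if x<80 else '-' if x<130 else '.' for x in f[v,296:376]))
u,v=map(int,proj(w,goal(AZ-60,0,0,.0188)[0]));f=w['frame'].max(2)
for y in range(max(v-70,0),v+70,3): print(y,''.join('#' if x<40 else '+' if x<75 else '-' if x<125 else '.' for x in f[y,u-90:u+90:2]))
print(u-90)
for n,s in(('bottle cap',a),): print(n,proj(s,(.374,-.331,.17)),s['frame'][98,365:374].max(1))
E
```

```text
time_s: 30.03
eef_pos: [0.5161, 0.2004, 0.2425]
tool_rot: [179.7, 33.5, 105.7]
wrist_force: [-0.4, 0.4, -0.4]
width: 0.0617
finger_force: 0.0
[-0.076  0.065  1.105]
lift 0 scene (np.float64(342.6116321807506), np.float64(236.90176015167435)) wrist top (np.float64(315.1701622438011), np.float64(162.27314425342192)) bot (np.float64(315.2061581503355), np.float64(145.80480897448516))
lift 0.01 scene (np.float64(342.7606045766225), np.float64(236.16798952780965)) wrist top (np.float64(315.1576187139526), np.float64(168.01188165482702)) bot (np.float64(315.1949965965616), np.float64(150.9112843345879))
column (np.float64(315.298703591563), np.float64(217.01181772354076)) hole0 (np.float64(267.63315400014017), np.float64(153.41689048335815))
212 .......................-+##+++++++++#+##+++#++++#####+-----------------.........
214 .......................-+###++++++++++----+###++++###+----------------..........
216 ......................-+++###++++----++++#++##++######+--------------...........
218 .............+#+-.....++++####++---+++++++++###+++++###+------------............
220 ..........
[... 5391 characters left out ...]
.............
207 ..........++++++++++++++++--++++++++++++++++++++++++++++++++++++..........................
210 ..........++++++++++++++++++++++++++++++++++++++++++++++++++++++-.........................
213 ..........++++++++++++++++++++++++++++++++++++++++++++++++++++++..........................
216 ..........+++++------+++++-+++++-------+++-------+++-------+++++..........................
219 ..........-+++--------+++-.-++++-------+++---.---+++-------+++++..........................
222 ..........+++---------++...-++++-------+++-------+++-------+++++..........................
225
bottle cap (np.float64(369.52916740254125), np.float64(98.29509183552487)) [110 144 200 195 196 201 198 196 186]
```

```bash
python3 - <<'E'
from h import *
print(job.job_done())
E
```

```text
the job is handed in; nothing more can be done
None
```

The bottle stands upright in the tray, and the terminal is turned one stop (-60°) towards the hatch with the pin dropped home by hand height, force and camera checks; the job was handed in at about 30 s, and no verdict was shown.

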